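# Load the de-rusting crate and clip on its contacts

## Robot

A 6-joint arm with a two-finger parallel gripper is mounted at the origin on a cart in front of the work surface, level with it; the furniture and walls round the work are solid. World frame = base frame: x ahead of the robot, y to its left, z up, the work surface at z = 0. Lengths are in mm, angles in rad, forces in N, time in s.
With the tool pointing down it reaches from about 325 to 925 mm from the base axis. Payload 3.1 kg.
Tool frame: the origin (TCP) lies at the very end of the fingers, on their centre line; the grasp point (between the pads) lies 19 mm behind it; z points along the fingers, y is the line along which they close (so a half turn about z gives the same grasp; the last joint's range is limited). The gripper opens to 85 mm and grips with 20 to 120 N. Pads are 22 mm wide; open, the fingers measure 114 mm over their backs; the gripper's body (76 mm by 85 mm) begins 54 mm behind the grasp point. The pads swing forward as they close: fully open they stand 13 mm farther back than shut.
Start: joints at [-1.219, 0.217, 1.613, -0, 1.311, -0.112], TCP at [279.615, -558.976, 231.3] pointing down, gripper open.
Joint ranges: [-2.75, 2.75], [-0.78, 2.1], [0.31, 2.55], [-1.13, 4.27], [0.13, 2.63], [-2.58, 2.58]. Speed limits (rad/s): [2.79, 2.79, 3.14, 3.14, 3.14, 3.14].

## Interface

Orientations are given as a unit quaternion [x, y, z, w].
In Python, from station import arm, vision gives the robot as it stands.
- The arm moves only by the tool servo_tool, never from a script. Its argument "moves" is a list of rows, each a list of 3 entries, a list of its own where there are three numbers: the turn, a rotation vector about the tool's x, y, z in degrees, then the shift along the tool's x, y, z in mm, then the closure, from 0 (fully open) to 1 (shut). A call has exactly 8 rows; each row shifts and turns the commanded pose from where the row before left it, along the tool's axes as they then stand; what a row does not reach is not made up. A row lasts 1/10 s, in which the tool goes at most 50 mm and 8.59 degrees, less where a joint would pass 70% of its speed; a pose out of reach is approached as far as the arm can. A call with a gripper value outside its range is refused whole. The fingers move at their own pace and stop on an object; "squeeze" is the grip in N (left out, the last holds). Time passes only in rows, so rows that do not move let the fingers close, or fill a call up. It gives the time, the measured TCP pose, the force, the opening and the grip force at its end, in the units of the state.
- arm.observe(): the state, without advancing time (a new reading comes with each control period).
- vision.snapshot(name): name is "scene" or "top"; returns a dict with "img" (420x560x3 uint8, red, green, blue), "vfov" (degrees; the focal length in pixels is half the picture's height over the tangent of half this angle, whatever the lens; pixels are square), "cx", "cy" (the principal point, pixels), "D" ([k1, k2, p1, p2, k3] as OpenCV has them; the pictures are not rectified), "extrinsics" (4x4, takes a point from camera to world coordinates). Camera axes: x right, y down, z forward; pixel columns grow to the right and rows downward; lengths in mm; the calibration is good to about 2 mm. A picture is of the moment at which its call begins. There is no depth.
- arm.close_job(): hands the job in; it is judged then, once.
The state is a dict: "clock": time; "joints": joint angles; "dq": joint speeds; "tau": joint torques, N m; "tcp_pos": TCP position; "eef_rot": TCP orientation; "ft_force": force on the tool from outside, world axes, zero at the start; "torque": the same for the moment, N m; "finger_gap": finger opening in mm; "gripper_force": force on a finger pad.
Only numpy, scipy, OpenCV 4.12 (cv2) and the standard library are available. Lean on these libraries where they do the work, as an engineer would, in place of code of your own. Each camera call takes 0.05 s, during which the arm holds its last target. There are 200 camera calls.

## Task

Load the steel crate for de-rusting: stand every loose flanged pipe nipple around the tin on the open table top upright, flange down, in the crate, one to a cell (the fittings at the back by the cardboard box stay). When all are in, squeeze the three sprung clips (red, yellow, black) off their parking bar and clip them onto the crate's three copper tabs, one clip to each tab in any order, upright, near the middle of the tab and pushed well down over its top edge. Leave the blue tin among the nipples where it is.

Things in the scene. Friction and masses are not known exactly. Their poses are not given: they have to be found in the camera images.
- nipple_a_mid (a point): pipe nipple: dark rusty steel threaded tube, outside diameter 34 mm, 60 mm tall, standing upright on a round flange at its foot (48 mm diameter, 8 mm thick); 270 g; the point is its centre, half-way up, its z axis along the tube. Only some of the five are present at a start (the absent ones read None)
- nipple_b_mid (a point): pipe nipple: dark rusty steel threaded tube, outside diameter 34 mm, 60 mm tall, standing upright on a round flange at its foot (48 mm diameter, 8 mm thick); 270 g; the point is its centre, half-way up, its z axis along the tube. Only some of the five are present at a start (the absent ones read None)
- nipple_c_mid (a point): pipe nipple: dark rusty steel threaded tube, outside diameter 34 mm, 60 mm tall, standing upright on a round flange at its foot (48 mm diameter, 8 mm thick); 270 g; the point is its centre, half-way up, its z axis along the tube. Only some of the five are present at a start (the absent ones read None)
- nipple_d_mid (a point): pipe nipple: dark rusty steel threaded tube, outside diameter 34 mm, 60 mm tall, standing upright on a round flange at its foot (48 mm diameter, 8 mm thick); 270 g; the point is its centre, half-way up, its z axis along the tube. Only some of the five are present at a start (the absent ones read None)
- nipple_e_mid (a point): pipe nipple: dark rusty steel threaded tube, outside diameter 34 mm, 60 mm tall, standing upright on a round flange at its foot (48 mm diameter, 8 mm thick); 270 g; the point is its centre, half-way up, its z axis along the tube. Only some of the five are present at a start (the absent ones read None)
- crate_floor (a point): fixed open steel crate 134 mm (x) by 198 mm (y), rim 32 mm above the table, walls and dividers 6 mm thick; 6 cells, 2 along x by 3 along y, each 58 mm square inside, for one nipple; cell centres at x = -32, +32 mm and y = -64, 0, +64 mm here; the point is the centre of the inner floor's top, 4 mm above the table, z up
- tab_left (a point): the left (+y) of the three copper tabs standing up from the crate's far wall (+x side, y = +65, 0, -65 mm in the crate): flat plate 5 mm thick (x), 36 mm wide (y), top edge 92 mm above the table, 60 mm above the crate's rim; the point is the middle of its top edge, axes as the crate's
- tab_middle (a point): the middle of the three copper tabs standing up from the crate's far wall (+x side, y = +65, 0, -65 mm in the crate): flat plate 5 mm thick (x), 36 mm wide (y), top edge 92 mm above the table, 60 mm above the crate's rim; the point is the middle of its top edge, axes as the crate's
- tab_right (a point): the right (-y) of the three copper tabs standing up from the crate's far wall (+x side, y = +65, 0, -65 mm in the crate): flat plate 5 mm thick (x), 36 mm wide (y), top edge 92 mm above the table, 60 mm above the crate's rim; the point is the middle of its top edge, axes as the crate's
- bar_top (a point): fixed parking bar: upright steel strip 5 mm thick (y), 190 mm long (x), top edge 72 mm above the table, on a grey foot 220 x 70 x 12 mm; the point is the middle of its top edge. The three clips start gripping it, 55 to 70 mm apart, fully home, jaw tips 24 mm below its top edge
- clip_red_pivot (a point): sprung clip with red handles, like a clothes-peg (90 g): two levers on a pivot pin, copper jaws below, handles above. The point is on the pin, fixed to the +y lever; x along the pin, z up, y across the jaws (the way to squeeze). Jaws 18 mm wide (x), tips 40 mm below the pivot; fully home, the edge meets a stop in the throat 16 mm below the pivot, tips 24 mm down. Held open, the levers and this frame lean up to 0.4 rad
- clip_red_handles (a point): point mid-way between the handle ends of the red clip, 37 mm above the pivot: where to squeeze, from above, along y. Handle tops 45 mm above the pivot, 20 mm wide, 62 mm over the outside at the top when on a 5 mm strip; about 10 N squeezes them to a stop, about 26 mm over the outside, jaw tips then about 35 mm apart
- clip_red_mouth (a point): point between the jaw tips of the red clip when on a 5 mm strip (40 mm below the pivot, fixed to the +y lever); axes as the pivot's
- clip_red_jaw (a joint): opening of the red clip, rad: 0 = shut on nothing, about 0.14 = gripping a 5 mm strip, 0.94 = fully open; sprung shut with 0.11 N m when shut, 0.41 N m fully open. Fingers whose tips draw back as they open pull the clip upward until the jaws bite (move down with them, or squeeze again lower)
- clip_yellow_pivot (a point): sprung clip with yellow handles, like a clothes-peg (90 g): two levers on a pivot pin, copper jaws below, handles above. The point is on the pin, fixed to the +y lever; x along the pin, z up, y across the jaws (the way to squeeze). Jaws 18 mm wide (x), tips 40 mm below the pivot; fully home, the edge meets a stop in the throat 16 mm below the pivot, tips 24 mm down. Held open, the levers and this frame lean up to 0.4 rad
- clip_yellow_handles (a point): point mid-way between the handle ends of the yellow clip, 37 mm above the pivot: where to squeeze, from above, along y. Handle tops 45 mm above the pivot, 20 mm wide, 62 mm over the outside at the top when on a 5 mm strip; about 10 N squeezes them to a stop, about 26 mm over the outside, jaw tips then about 35 mm apart
- clip_yellow_mouth (a point): point between the jaw tips of the yellow clip when on a 5 mm strip (40 mm below the pivot, fixed to the +y lever); axes as the pivot's
- clip_yellow_jaw (a joint): opening of the yellow clip, rad: 0 = shut on nothing, about 0.14 = gripping a 5 mm strip, 0.94 = fully open; sprung shut with 0.11 N m when shut, 0.41 N m fully open. Fingers whose tips draw back as they open pull the clip upward until the jaws bite (move down with them, or squeeze again lower)
- clip_black_pivot (a point): sprung clip with black handles, like a clothes-peg (90 g): two levers on a pivot pin, copper jaws below, handles above. The point is on the pin, fixed to the +y lever; x along the pin, z up, y across the jaws (the way to squeeze). Jaws 18 mm wide (x), tips 40 mm below the pivot; fully home, the edge meets a stop in the throat 16 mm below the pivot, tips 24 mm down. Held open, the levers and this frame lean up to 0.4 rad
- clip_black_handles (a point): point mid-way between the handle ends of the black clip, 37 mm above the pivot: where to squeeze, from above, along y. Handle tops 45 mm above the pivot, 20 mm wide, 62 mm over the outside at the top when on a 5 mm strip; about 10 N squeezes them to a stop, about 26 mm over the outside, jaw tips then about 35 mm apart
- clip_black_mouth (a point): point between the jaw tips of the black clip when on a 5 mm strip (40 mm below the pivot, fixed to the +y lever); axes as the pivot's
- clip_black_jaw (a joint): opening of the black clip, rad: 0 = shut on nothing, about 0.14 = gripping a 5 mm strip, 0.94 = fully open; sprung shut with 0.11 N m when shut, 0.41 N m fully open. Fingers whose tips draw back as they open pull the clip upward until the jaws bite (move down with them, or squeeze again lower)
- tin_mid (a point): small closed blue tin, 71 mm diameter, 42 mm tall, standing among the nipples; a bystander, loose; the point is its centre, half-way up
Things that resemble listed ones, but are neither listed nor needed, are in the scene too. Leave any green look-alike of the part that bears nipple_c_mid alone.

How it is judged:
By the outcome, as a careful person would: the job done as asked, in the order asked, and still so for the second after the job is handed in, with the robot touching nothing.
Of nipple_a, nipple_b, nipple_c, nipple_d, nipple_e only 3 to 5 are there at a start; the rules pass over those that are not, and their reading is None.
At some moment in a run one of nipple_a, nipple_b, nipple_c, nipple_d, nipple_e may be knocked a few centimetres aside while the robot is not near it.
It also fails if it takes over 208 s, if anything falls off the work surface, if the arm or the gripper's body presses on something with over 40 N, if the wrist force passes 120 N, or if a joint passes its speed limit or range.

## Working session

There is one attempt and no reset: what is moved stays moved. The work goes in short steps, Python scripts to look and compute and a tool call to move; the robot and the scene stay as the last step left them, time stands still between calls to the robot, and variables do not carry over. Pictures are saved under pics/ and viewed, at most 14 in all, crops included, and the job is handed in when it is done.

Besides the shell and the picture viewer there is one more tool, called after ">>>" by a JSON object that holds its "method" and its "body". servo_tool: Moves the arm, as the interface text tells. Its arguments: {"type":"object","properties":{"moves":{"type":"array"},"squeeze":{"type":"number"}},"required":["moves"]}

```bash
mkdir -p pics; ls; cat > h.py <<'E'
import numpy as np, cv2, json
from station import arm, vision
def snap(n,save=None):
    s=vision.snapshot(n); im=s['img']
    if save: cv2.imwrite('pics/'+save,im[:,:,::-1])
    return s
def K(s):
    h=s['img'].shape[0]; f=h/2/np.tan(np.radians(s['vfov'])/2)
    return np.array([[f,0,s['cx']],[0,f,s['cy']],[0,0,1.]])
def px2w(s,uv,z):
    uv=np.array(uv,float).reshape(-1,1,2)
    n=cv2.undistortPoints(uv,K(s),np.array(s['D'],float))[:,0]
    E=np.array(s['extrinsics']); d=np.c_[n,np.ones(len(n))]@E[:3,:3].T; o=E[:3,3]
    t=(np.broadcast_to(z,len(n))-o[2])/d[:,2]
    return o+d*t[:,None]
def w2px(s,P):
    E=np.linalg.inv(np.array(s['extrinsics']))
    r=cv2.Rodrigues(E[:3,:3])[0]
    return cv2.projectPoints(np.array(P,float).reshape(-1,1,3),r,E[:3,3],K(s),np.array(s['D'],float))[0][:,0]
E
python3 - <<'E'
from h import *
for n in('scene','top'):
    s=snap(n,n+'0.png'); print(n,s['vfov'],s['cx'],s['cy'],s['D'],np.round(s['extrinsics'],3).tolist())
print(arm.observe())
E
```

```text
pics
scene 56.23931723426261 276.5111136602605 212.01381517287456 [-0.0228694  0.         0.         0.         0.       ] [[-0.85, -0.327, 0.413, 162.892], [-0.526, 0.493, -0.693, 565.788], [0.023, -0.806, -0.591, 629.773], [0.0, 0.0, 0.0, 1.0]]
top 49.34701501548202 278.96933398203635 206.11065838461639 [-0.15231514  0.          0.          0.          0.        ] [[-0.001, -0.981, 0.193, 287.864], [-1.0, 0.006, 0.021, -57.349], [-0.022, -0.193, -0.981, 1358.883], [0.0, 0.0, 0.0, 1.0]]
{'clock': 0.1, 'joints': array([-1.21916893e+00,  2.17697225e-01,  1.61478233e+00,  1.75469451e-05,
        1.31130331e+00, -1.12163430e-01]), 'dq': array([-0.0008387 , -0.00071741, -0.00374032,  0.00258168,  0.00036748,
       -0.00203725]), 'tau': array([-1.24205966e-03, -3.98078477e+01, -3.04969668e+01, -1.91198374e-04,
        4.24736179e-03,  2.35081467e-05]), 'tcp_pos': array([ 279.37817353, -558.25858621,  230.08284798]), 'eef_rot': array([ 9.73232470e-01,  2.29820276e-01, -1.22389545e-04, -1.08827808e-03]), 'ft_force': array([ 1.27978722,  0.42617278, -1.00959744]), 'torque': array([-0.0392234 ,  0.04837492, -0.02598354]), 'gripper_force': 0.0, 'finger_gap': 85.87300207510354}
```

View pics/top0.png

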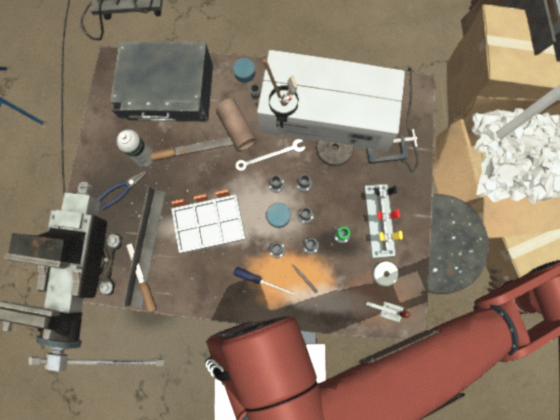

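View pics/scene0.png

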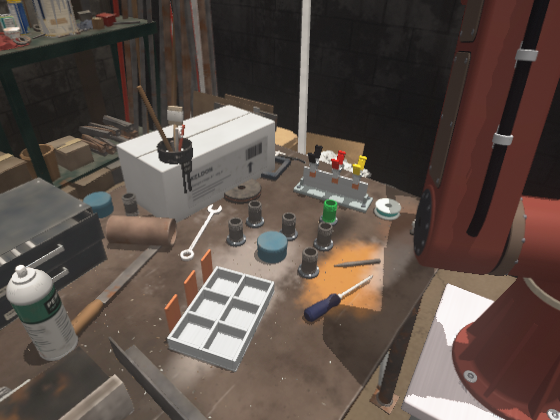

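```bash
python3 - <<'E'
import cv2
t=cv2.imread('pics/top0.png'); s=cv2.imread('pics/scene0.png')
cv2.imwrite('pics/tc.png',cv2.resize(t[170:270,160:420],None,fx=3,fy=3,interpolation=cv2.INTER_CUBIC))
cv2.imwrite('pics/sc.png',cv2.resize(s[140:340,160:400],None,fx=3,fy=3,interpolation=cv2.INTER_CUBIC))
E
```

```text
(no output)
```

View pics/tc.png

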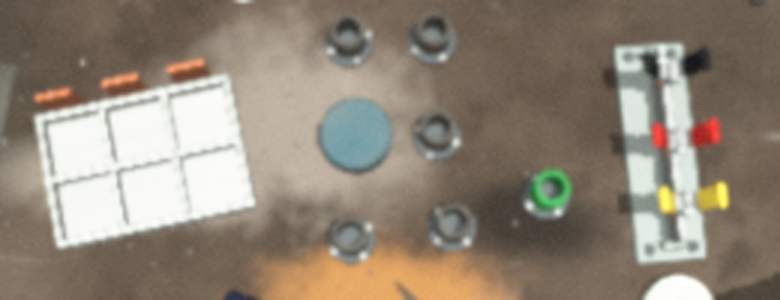

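View pics/sc.png

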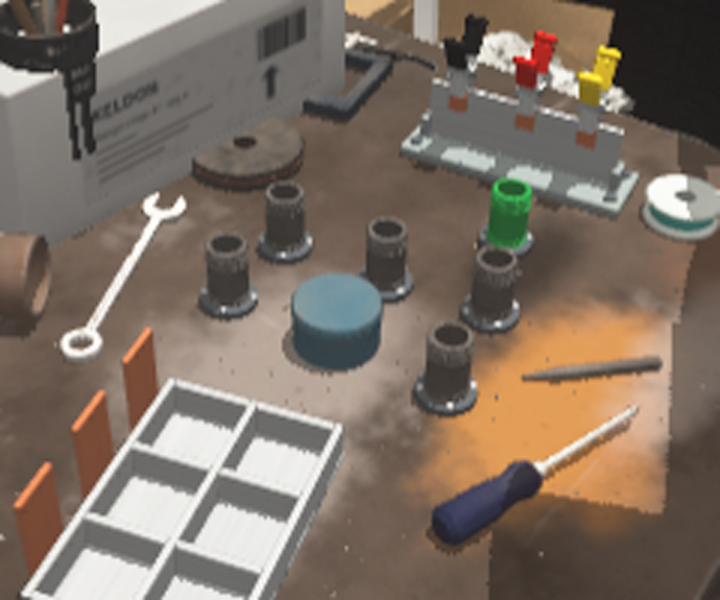

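```bash
cat >> h.py <<'E'
def tri(s1,p1,s2,p2):
    # least-squares intersection of two rays
    out=[]
    for a,b in zip(np.atleast_2d(p1),np.atleast_2d(p2)):
        A=np.zeros((3,3));B=np.zeros(3);Ls=[]
        for s,p in((s1,a),(s2,b)):
            q=px2w(s,[p],0)[0];o=np.array(s['extrinsics'])[:3,3];d=(q-o)/np.linalg.norm(q-o)
            M=np.eye(3)-np.outer(d,d);A+=M;B+=M@o;Ls.append((M,o))
        x=np.linalg.solve(A,B);out.append(np.r_[x,max(np.linalg.norm(M@(x-o)) for M,o in Ls)])
    return np.array(out)
E
python3 - <<'E'
from h import *
np.set_printoptions(precision=1,suppress=True)
t=snap('top');s=snap('scene')
T=lambda p:np.array(p)/3+[160-1/3,170-1/3]; S=lambda p:np.array(p)/3+[160-1/3,140-1/3]
nt=T([(350,34),(433,33),(438,131),(350,237),(454,221)]); ns=S([(228,243),(286,191),(387,228),(450,335),(496,257)])
print('nip');print(px2w(t,nt,60));print(px2w(s,ns,60));print(tri(t,nt,s,ns))
ft=T([(350,43),(434,42),(439,136),(351,241),(453,227)]);print('flange',px2w(t,ft,6))
c=px2w(t,T([(36,117),(229,75),(255,207),(60,248)]),32);print('crate',c,c.mean(0),[np.linalg.norm(c[i]-c[i-1]) for i in range(4)])
tabs=T([(55,96),(121,79),(187,66)]);print('tabs92',px2w(t,tabs,92)) 
ts=S([(34,494),(90,418),(141,350)]);print('tabsS',px2w(s,ts,92))
ht=T([(676,62),(683,132),(691,197)]);hs=S([(466,34),(535,52),(601,68)])
print('handles',px2w(t,ht,130),px2w(s,hs,130),tri(t,ht,s,hs))
b=T([(657,50),(685,240)]);print('bar',px2w(t,b,72));bs=S([(435,82),(623,130)]);print(px2w(s,bs,72))
print('foot',px2w(t,T([(614,47),(681,43),(706,255),(640,263)]),12))
print('tin',px2w(t,T([(355,134)]),42),'green',px2w(t,T([(551,188)]),60))
E
```

```text
nip
[[ 618.4  -22.1   60. ]
 [ 618.9 -103.1   60. ]
 [ 521.7 -106.8   60. ]
 [ 419.9  -22.    60. ]
 [ 434.7 -120.9   60. ]]
[[ 623.3  -19.7   60. ]
 [ 625.5 -104.3   60. ]
 [ 528.2 -106.3   60. ]
 [ 425.   -19.9   60. ]
 [ 437.4 -120.8   60. ]]
[[ 621.   -20.9   59.4    2.7]
 [ 620.7 -101.9   62.4    2.7]
 [ 524.4 -105.6   61.1    3.1]
 [ 422.6  -21.1   59.4    2.8]
 [ 435.9 -120.5   60.4    1.3]]
flange [[ 622.7  -20.7    6. ]
 [ 623.2 -105.9    6. ]
 [ 526.3 -109.8    6. ]
 [ 421.4  -21.6    6. ]
 [ 434.8 -122.5    6. ]]
crate [[542.9 292.5  32. ]
 [584.4  99.1  32. ]
 [452.3  71.4  32. ]
 [412.  263.1  32. ]] [497.9 181.5  32. ] [np.float64(134.14004211929478), np.float64(197.83515849665483), np.float64(134.9513029378266), np.float64(195.88660607319102)]
tabs92 [[551.7 259.   92. ]
 [567.9 195.6  92. ]
 [580.1 132.4  92. ]]
tabsS [[548.6 268.1  92. ]
 [562.4 204.6  92. ]
 [576.  139.2  92. ]]
handles [[ 572.5 -324.9  130. ]
 [ 506.8 -328.3  130. ]
 [ 446.9 -333.   130. ]] [[ 572.7 -320.3  130. ]
 [ 505.5 -324.5  130. ]
 [ 444.8 -330.3  130. ]] [[ 574.  -325.2  127.3    0.9]
 [ 507.2 -328.9  127.5    0. ]
 [ 446.5 -333.6  128.1    0.7]]
bar [[ 597.9 -319.5   72. ]
 [ 413.6 -338.5   72. ]]
[[ 599.6 -318.4   72. ]
 [ 417.3 -337.3   72. ]]
foot [[ 615.6 -288.    12. ]
 [ 619.5 -356.7   12. ]
 [ 404.4 -372.1   12. ]
 [ 397.2 -306.    12. ]]
tin [[522.4 -26.5  42. ]] green [[ 465.7 -214.1   60. ]]
```

```bash
cat >> h.py <<'E'
from scipy.spatial.transform import Rotation as Ro
def state():
    o=arm.observe(); R=Ro.from_quat(o['eef_rot']).as_matrix()
    th=np.degrees(np.arctan2(R[1,0],R[0,0]))
    print('t %.1f'%o['clock'],'tcp',np.round(o['tcp_pos'],1),'th %.2f'%th,'tilt',np.round(np.degrees(R[:2,2]),2),'gap %.1f'%o['finger_gap'],'gf %.1f'%o['gripper_force'],'ft',np.round(o['ft_force'],1),'q6 %.2f'%o['joints'][5])
    return o['tcp_pos'],th
def plan(p,th,p2,th2,n):
    """rows for n steps from (p,th) to (p2,th2); world displacement uniform, shift before turn"""
    p,p2=np.array(p,float),np.array(p2,float); dth=(th2-th)/n; d=(p2-p)/n; rows=[]
    for i in range(n):
        a=np.radians(th+dth*i); c,s=np.cos(a),np.sin(a)
        rows.append([[0,0,round(-dth,2)],[round(c*d[0]+s*d[1],1),round(s*d[0]-c*d[1],1),round(-d[2],1)]])
    for r in rows: print(r)
CR=np.array([498,181.5]); CY=np.radians(12.0)
def cr(x,y): return CR+np.array([np.cos(CY)*x-np.sin(CY)*y,np.sin(CY)*x+np.cos(CY)*y])
E
python3 - <<'E'
from h import *
p,th=state()
plan(p,th,[436,-121,160],102,9)
for x in(-32,32):
  for y in(-64,0,64): print(x,y,cr(x,y))
# tabs: orange segmentation
for n in('top','scene'):
    im=cv2.imread('pics/%s0.png'%n); im4=cv2.resize(im,None,fx=4,fy=4,interpolation=cv2.INTER_CUBIC)
    h=cv2.cvtColor(im4,cv2.COLOR_BGR2HSV); m=cv2.inRange(h,(3,110,70),(16,255,255))
    k,l,st,ce=cv2.connectedComponentsWithStats(m)
    for i in range(1,k):
        x,y,w,hh,a=st[i]
        if a>300 and x<260*4 and y>150*4:
            r=cv2.boxPoints(cv2.minAreaRect(np.argwhere(l==i)[:,::-1].astype(np.float32)))/4
            print(n,a/16,np.round(r,1).tolist())
E
```

```text
t 0.2 tcp [ 279.4 -558.5  230.5] th 26.57 tilt [-0.03  0.08] gap 85.7 gf 0.0 ft [ 0.6 -0.4  0.1] q6 -0.11
[[0, 0, np.float64(-8.38)], [np.float64(37.3), np.float64(-35.7), np.float64(7.8)]]
[[0, 0, np.float64(-8.38)], [np.float64(42.1), np.float64(-29.9), np.float64(7.8)]]
[[0, 0, np.float64(-8.38)], [np.float64(46.0), np.float64(-23.4), np.float64(7.8)]]
[[0, 0, np.float64(-8.38)], [np.float64(48.9), np.float64(-16.5), np.float64(7.8)]]
[[0, 0, np.float64(-8.38)], [np.float64(50.8), np.float64(-9.2), np.float64(7.8)]]
[[0, 0, np.float64(-8.38)], [np.float64(51.6), np.float64(-1.7), np.float64(7.8)]]
[[0, 0, np.float64(-8.38)], [np.float64(51.3), np.float64(5.9), np.float64(7.8)]]
[[0, 0, np.float64(-8.38)], [np.float64(49.9), np.float64(13.3), np.float64(7.8)]]
[[0, 0, np.float64(-8.38)], [np.float64(47.4), np.float64(20.4), np.float64(7.8)]]
-32 -64 [480.00562499 112.24537945]
-32 0 [466.69927678 174.84682589]
-32 64 [453.39292856 237.44827234]
32 -64 [542.60707144 125.55172766]
32 0 [529.30072322 188.15317411]
32 64 [515.99437501 250.75462055]
top 48.3125 [[151.3000030517578, 153.
[... 1285 characters left out ...]
 248.89999389648438], [213.39999389648438, 281.6000061035156], [202.8000030517578, 282.6000061035156]]
scene 300.625 [[182.10000610351562, 271.5], [194.6999969482422, 269.79998779296875], [199.3000030517578, 304.20001220703125], [186.6999969482422, 305.8999938964844]]
scene 368.5625 [[162.0, 296.0], [177.0, 293.3999938964844], [183.3000030517578, 329.70001220703125], [168.3000030517578, 332.29998779296875]]
scene 420.625 [[67.80000305175781, 325.1000061035156], [95.9000015258789, 296.70001220703125], [105.0, 305.70001220703125], [76.9000015258789, 334.1000061035156]]
scene 30.3125 [[8.5, 415.0], [17.200000762939453, 415.0], [17.200000762939453, 419.79998779296875], [8.5, 419.79998779296875]]
```

>>> {"method": "servo_tool", "body": {"moves": [[[0, 0, -8.4], [35, -34, 7], 0], [[0, 0, -8.4], [40, -28, 7], 0], [[0, 0, -8.4], [43, -22, 7], 0], [[0, 0, -8.4], [45, -15, 7], 0.2], [[0, 0, -8.4], [47, -8, 8], 0.3], [[0, 0, -8.4], [47, -2, 8], 0.3], [[0, 0, -8.4], [47, 6, 8], 0.3], [[0, 0, -8.4], [46, 13, 8], 0.3]], "squeeze": 40}}

```text
clock: 1.0
tcp_pos: [409.7, -196.6, 171.1]
eef_rot: [0.681, 0.732, 0.0, 0.0]
ft_force: [0.7, 0.2, 0.0]
finger_gap: 59.9
gripper_force: 0.0
```

```bash
python3 - <<'E'
from h import *
p,th=state()
plan(p,th,[436,-121,90],102,3)
# fit crate pose incl. tab offset to tab outline: reproject model
from scipy.optimize import least_squares
np.set_printoptions(precision=1,suppress=True)
t=snap('top');s=snap('scene')
for off in(64,67,69.5):
    P=[]
    for y in(65,0,-65):
        for xx in(-2.5,2.5):
            for yy in(18,-18): P.append([*cr(off+xx,y+yy),92])
    print(off,'top',w2px(t,P).reshape(3,4,2).tolist()); print('scene',w2px(s,P).reshape(3,4,2).tolist())
E
```

```text
t 1.0 tcp [ 409.7 -196.6  171.1] th 94.09 tilt [ 0.03 -0.02] gap 59.9 gf 0.0 ft [0.7 0.2 0. ] q6 -0.67
[[0, 0, np.float64(-2.64)], [np.float64(24.5), np.float64(10.5), np.float64(27.0)]]
[[0, 0, np.float64(-2.64)], [np.float64(24.0), np.float64(11.7), np.float64(27.0)]]
[[0, 0, np.float64(-2.64)], [np.float64(23.4), np.float64(12.7), np.float64(27.0)]]
64 top [[[172.21943683339904, 205.39730998596465], [184.38132722212544, 202.76087254278121], [171.9390617684392, 203.72618296016435], [184.09103527725924, 201.08967188888553]], [[194.21644149638166, 200.63305614677668], [206.46520236459628, 197.98823623707148], [193.91813643854908, 198.96209814925797], [206.15693620297998, 196.31794909738105]], [[216.35856544626483, 195.85614427447314], [228.66516181015376, 193.20907290746098], [216.0422763315068, 194.18669141152134], [228.338931124763, 191.54101533555337]]]
scene [[[171.29027575488857, 309.0107419168973], [182.11489940626728, 294.22878366838256], [168.77220701518473, 308.1907388535353], [179.6724860317435, 293.46869417697445]], [[190.2532510206048, 283.1182961162907], [199.70423304286
[... 1600 characters left out ...]
5458668, 194.48376400529833]], [[216.01068992538364, 194.0198955239754], [228.3063485590801, 191.37435961368354], [215.6952515615219, 192.3534362768874], [227.98092869165953, 189.70930834324105]]]
scene [[[168.52095935384403, 308.1089054594696], [179.42876384493195, 293.39283477239474], [166.0140573331239, 307.2922361336816], [176.9967179799135, 292.6357322619253]], [[187.63105898461313, 282.3301844369621], [197.1578097414374, 269.48476863409354], [185.2565846921646, 281.61633753980107], [194.85158331514637, 268.8195086342257]], [[204.35064994456485, 259.7888088219845], [212.73689386389896, 248.48686583242977], [202.096933005996, 259.15905724330094], [210.5454630609991, 247.89723946452747]]]
```

>>> {"method": "servo_tool", "body": {"moves": [[[0, 0, -2.6], [24, 11, 27], 0.35], [[0, 0, -2.6], [24, 12, 27], 0.35], [[0, 0, -2.7], [23, 12, 27], 0.35], [[0, 0, 0], [0, 0, 0], 0.35], [[0, 0, 0], [0, 0, 15], 0.35], [[0, 0, 0], [0, 0, 20], 0.35], [[0, 0, 0], [0, 0, 20], 0.35], [[0, 0, 0], [0, 0, 0], 0.35]]}}

```text
clock: 1.9
tcp_pos: [434.6, -124.5, 33.9]
eef_rot: [0.632, 0.775, -0.001, -0.002]
ft_force: [-0.7, 0.9, -0.6]
finger_gap: 55.3
gripper_force: 0.0
```

```bash
python3 - <<'E'
from h import *
p,th=state()
plan(p,th,[436,-121,34],102,1)
snap('scene','s1.png')
im=cv2.imread('pics/s1.png'); cv2.imwrite('pics/s1c.png',cv2.resize(im[160:310,220:420],None,fx=3,fy=3,interpolation=cv2.INTER_CUBIC))
E
```

```text
t 1.9 tcp [ 434.6 -124.5   33.9] th 101.57 tilt [-0.24  0.07] gap 55.3 gf 0.0 ft [-0.7  0.9 -0.6] q6 -0.64
[[0, 0, np.float64(-0.43)], [np.float64(3.1), np.float64(2.1), np.float64(-0.1)]]
```

View pics/s1c.png

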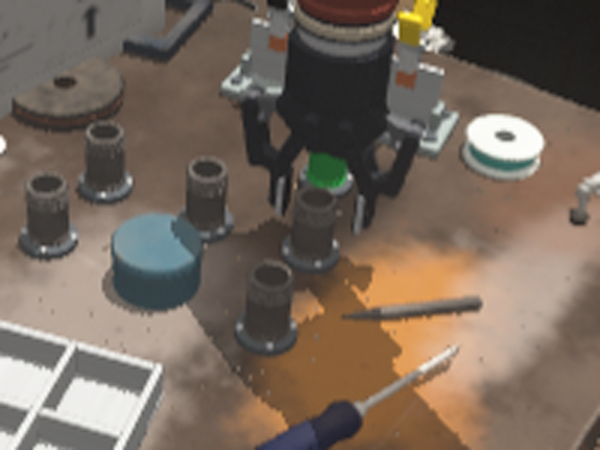

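>>> {"method": "servo_tool", "body": {"moves": [[[0, 0, -0.4], [3, 1, 0], 0.35], [[0, 0, 0], [0, 0, 0], 1], [[0, 0, 0], [0, 0, 0], 1], [[0, 0, 0], [0, 0, 0], 1], [[0, 0, 0], [0, 0, 0], 1], [[0, 0, 0], [0, 0, -20], 1], [[0, 0, 0], [0, 0, -40], 1], [[0, 0, 0], [0, 0, -40], 1]]}}

```text
clock: 2.75
tcp_pos: [435.0, -120.0, 134.9]
eef_rot: [0.629, 0.778, -0.0, -0.002]
ft_force: [0.9, -0.9, -3.6]
finger_gap: 32.5
gripper_force: 40.6
```

```bash
python3 - <<'E'
from h import *
p,th=state()
plan(p,th,[*cr(-32,64),125],102,1)
E
```

```text
t 2.8 tcp [ 435.  -120.   134.9] th 102.08 tilt [-0.21  0.09] gap 32.5 gf 40.6 ft [ 0.9 -0.9 -3.6] q6 -0.64
[[0, 0, np.float64(0.08)], [np.float64(345.7), np.float64(92.7), np.float64(9.9)]]
```

>>> {"method": "servo_tool", "body": {"moves": [[[0, 0, 0], [30, 9, 5], 1], [[0, 0, 0], [46, 12, 5], 1], [[0, 0, 0], [48, 13, 0], 1], [[0, 0, 0], [48, 13, 0], 1], [[0, 0, 0], [48, 13, 0], 1], [[0, 0, 0], [48, 13, 0], 1], [[0, 0, 0], [46, 12, 0], 1], [[0, 0, 0], [32, 8, 0], 1]]}}

```text
clock: 3.55
tcp_pos: [454.4, 239.9, 124.9]
eef_rot: [0.628, 0.778, 0.0, -0.0]
ft_force: [-0.1, -0.4, -1.7]
finger_gap: 32.4
gripper_force: 40.8
```

>>> {"method": "servo_tool", "body": {"moves": [[[0, 0, 0], [0, 0, 0], 1], [[0, 0, 0], [0, 0, 15], 1], [[0, 0, 0], [0, 0, 20], 1], [[0, 0, 0], [0, 0, 5], 1], [[0, 0, 0], [0, 0, 0], 1], [[0, 0, 0], [0, 0, 0], 1], [[0, 0, 0], [0, 0, 0], 1], [[0, 0, 0], [0, 0, 0], 1]]}}

```text
clock: 4.35
tcp_pos: [456.2, 237.1, 86.3]
eef_rot: [0.629, 0.777, 0.001, 0.001]
ft_force: [0.2, -0.2, -2.8]
finger_gap: 32.7
gripper_force: 40.6
```

```bash
python3 - <<'E'
from h import *
p,th=state()
plan(p,th,[*cr(-32,64),39],102,1)
snap('scene','s2.png');snap('top','t2.png')
a=cv2.imread('pics/s2.png');b=cv2.imread('pics/t2.png')
f=lambda im:cv2.resize(im,(400,400),interpolation=cv2.INTER_CUBIC)
cv2.imwrite('pics/c2.png',np.hstack([f(a[240:390,150:300]),f(b[170:270,160:260])]))
E
```

```text
t 4.3 tcp [456.2 237.1  86.3] th 102.06 tilt [0.11 0.04] gap 32.7 gf 40.6 ft [ 0.2 -0.2 -2.8] q6 0.13
[[0, 0, np.float64(0.06)], [np.float64(0.9), np.float64(-2.7), np.float64(47.3)]]
```

View pics/c2.png

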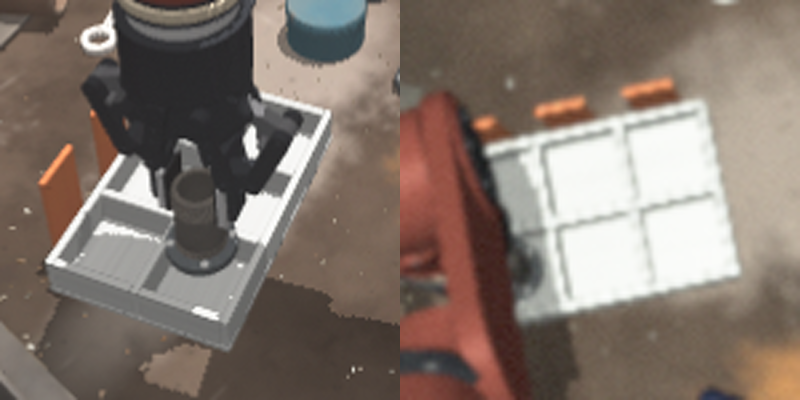

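>>> {"method": "servo_tool", "body": {"moves": [[[0, 0, 0], [1, -3, 15], 1], [[0, 0, 0], [0, 0, 20], 1], [[0, 0, 0], [0, 0, 10], 1], [[0, 0, 0], [0, 0, 3], 1], [[0, 0, 0], [0, 0, 0], 1], [[0, 0, 0], [0, 0, 0], 0.4], [[0, 0, 0], [0, 0, 0], 0.4], [[0, 0, 0], [0, 0, 0], 0.4]]}}

```text
clock: 5.25
tcp_pos: [452.7, 237.5, 37.7]
eef_rot: [0.629, 0.778, 0.0, 0.0]
ft_force: [-0.2, -0.1, -0.3]
finger_gap: 51.2
gripper_force: 0.0
```

>>> {"method": "servo_tool", "body": {"moves": [[[0, 0, 0], [0, 0, -15], 0.4], [[0, 0, 0], [0, 0, -35], 0.4], [[0, 0, 0], [-20, -5, -30], 0.4], [[0, 0, 0], [-45, -15, 0], 0.4], [[0, 0, 0], [-48, -16, 0], 0.4], [[0, 0, 0], [-48, -16, 0], 0.4], [[0, 0, 0], [-45, -16, 0], 0.4], [[0, 0, 0], [-30, -10, 0], 0.4]]}}

```text
clock: 6.05
tcp_pos: [424.8, -11.0, 117.3]
eef_rot: [0.629, 0.777, -0.0, 0.0]
ft_force: [0.4, 0.1, 0.1]
finger_gap: 51.1
gripper_force: 0.0
```

```bash
python3 - <<'E'
from h import *
p,th=state()
plan(p,th,[422,-21,34],102,1)
snap('scene','s3.png');snap('top','t3.png')
a=cv2.imread('pics/s3.png');b=cv2.imread('pics/t3.png')
f=lambda im:cv2.resize(im,(400,300),interpolation=cv2.INTER_CUBIC)
cv2.imwrite('pics/c3.png',np.hstack([f(a[190:370,150:390]),f(b[170:275,180:320])]))
E
```

```text
t 6.0 tcp [424.8 -11.  117.3] th 101.99 tilt [ 0.02 -0.04] gap 51.1 gf 0.0 ft [0.4 0.1 0.1] q6 -0.40
[[0, 0, np.float64(-0.01)], [np.float64(-9.2), np.float64(-4.8), np.float64(83.3)]]
```

View pics/c3.png

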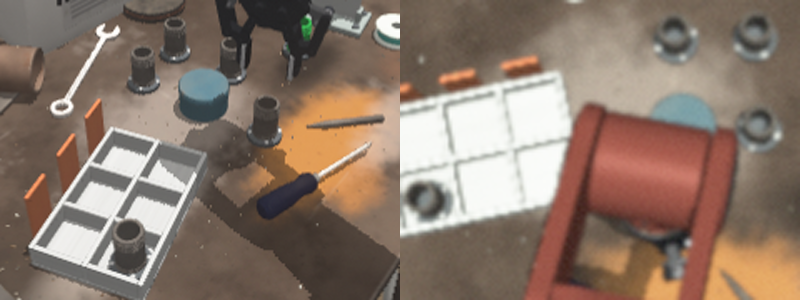

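>>> {"method": "servo_tool", "body": {"moves": [[[0, 0, 0], [-10, -5, 15], 0.38], [[0, 0, 0], [0, 0, 25], 0.35], [[0, 0, 0], [0, 0, 25], 0.35], [[0, 0, 0], [0, 0, 15], 0.35], [[0, 0, 0], [0, 0, 3], 0.35], [[0, 0, 0], [0, 0, 0], 0.35], [[0, 0, 0], [0, 0, 0], 1], [[0, 0, 0], [0, 0, 0], 1]]}}

```text
clock: 6.95
tcp_pos: [424.2, -19.4, 35.6]
eef_rot: [0.629, 0.778, 0.001, 0.001]
ft_force: [1.3, 0.3, 1.0]
finger_gap: 32.8
gripper_force: 39.6
```

>>> {"method": "servo_tool", "body": {"moves": [[[0, 0, 0], [0, 0, 0], 1], [[0, 0, 0], [0, 0, 0], 1], [[0, 0, 0], [0, 0, -20], 1], [[0, 0, 0], [0, 0, -40], 1], [[0, 0, 0], [0, 0, -30], 1], [[0, 0, 0], [0, 0, 0], 1], [[0, 0, 0], [0, 0, 0], 1], [[0, 0, 0], [0, 0, 0], 1]]}}

```text
clock: 7.75
tcp_pos: [420.5, -19.0, 122.2]
eef_rot: [0.629, 0.778, -0.001, -0.002]
ft_force: [0.9, 0.1, -2.7]
finger_gap: 32.7
gripper_force: 41.1
```

```bash
python3 - <<'E'
from h import *
p,th=state()
plan(p,th,[*cr(32,64),125],102,1)
E
```

```text
t 7.8 tcp [420.5 -19.  122.2] th 102.07 tilt [-0.26  0.05] gap 32.7 gf 41.1 ft [ 0.9  0.1 -2.7] q6 -0.42
[[0, 0, np.float64(0.07)], [np.float64(243.8), np.float64(149.8), np.float64(-2.8)]]
```

>>> {"method": "servo_tool", "body": {"moves": [[[0, 0, 0], [20, 13, 0], 1], [[0, 0, 0], [40, 24, 0], 1], [[0, 0, 0], [45, 27, 0], 1], [[0, 0, 0], [45, 27, 0], 1], [[0, 0, 0], [45, 27, 0], 1], [[0, 0, 0], [35, 22, 0], 1], [[0, 0, 0], [15, 10, 0], 1], [[0, 0, 0], [0, 0, 10], 1]]}}

```text
clock: 8.55
tcp_pos: [516.2, 247.0, 113.1]
eef_rot: [0.628, 0.779, 0.0, -0.0]
ft_force: [-0.5, -0.5, -2.3]
finger_gap: 32.8
gripper_force: 41.0
```

>>> {"method": "servo_tool", "body": {"moves": [[[0, 0, 0], [0, 0, 15], 1], [[0, 0, 0], [0, 0, 15], 1], [[0, 0, 0], [0, 0, 0], 1], [[0, 0, 0], [0, 0, 0], 1], [[0, 0, 0], [0, 0, 0], 1], [[0, 0, 0], [0, 0, 0], 1], [[0, 0, 0], [0, 0, 0], 1], [[0, 0, 0], [0, 0, 0], 1]]}}

```text
clock: 9.35
tcp_pos: [516.1, 244.6, 85.0]
eef_rot: [0.629, 0.778, 0.001, 0.0]
ft_force: [-0.6, 0.3, -2.3]
finger_gap: 32.7
gripper_force: 40.9
```

```bash
python3 - <<'E'
from h import *
p,th=state()
plan(p,th,[*cr(32,64),39],102,1)
E
```

```text
t 9.3 tcp [516.1 244.6  85. ] th 102.07 tilt [0.07 0.02] gap 32.7 gf 40.9 ft [-0.6  0.3 -2.3] q6 0.11
[[0, 0, np.float64(0.07)], [np.float64(6.0), np.float64(1.2), np.float64(46.0)]]
```

>>> {"method": "servo_tool", "body": {"moves": [[[0, 0, 0], [7, 1, 10], 1], [[0, 0, 0], [0, 0, 20], 1], [[0, 0, 0], [0, 0, 12], 1], [[0, 0, 0], [0, 0, 5], 1], [[0, 0, 0], [0, 0, 0], 1], [[0, 0, 0], [0, 0, 0], 0.4], [[0, 0, 0], [0, 0, 0], 0.4], [[0, 0, 0], [0, 0, 0], 0.4]]}}

```text
clock: 10.15
tcp_pos: [506.8, 250.6, 46.0]
eef_rot: [0.628, 0.778, -0.009, -0.006]
ft_force: [-52.7, -16.7, 71.2]
finger_gap: 51.4
gripper_force: 44.3
```

>>> {"method": "servo_tool", "body": {"moves": [[[0, 0, 0], [0, 0, -15], 0.4], [[0, 0, 0], [0, 0, -40], 0.4], [[0, 0, 0], [-15, 2, -30], 0.4], [[0, 0, 0], [-40, 5, 0], 0.4], [[0, 0, 0], [-48, 6, 0], 0.4], [[0, 0, 0], [-48, 6, 0], 0.4], [[0, 0, 0], [-40, 4, 0], 0.4], [[0, 0, 0], [-20, 2, 0], 0.4]]}}

```text
clock: 10.95
tcp_pos: [585.3, 47.5, 122.7]
eef_rot: [0.63, 0.777, 0.0, 0.001]
ft_force: [-0.5, 0.2, 0.7]
finger_gap: 51.3
gripper_force: 0.0
```

```bash
python3 - <<'E'
from h import *
p,th=state()
plan(p,th,[620,-21,34],102,1)
t=snap('top','t4.png'); snap('scene','s4.png')
for n in('top','scene'):
    a=cv2.imread('pics/%s0.png'%n);b=cv2.imread('pics/%s4.png'%n[0])
    T={'top':[(277,183),(305,183),(306,215)],'scene':[(236,229),(255,213),(289,225)]}[n]
    for u,v in T:
        tp=a[v-10:v+14,u-10:u+10]; r=cv2.matchTemplate(b[v-30:v+34,u-30:u+30],tp,cv2.TM_CCOEFF_NORMED)
        _,m,_,l=cv2.minMaxLoc(r); print(n,(u,v),round(m,2),l[0]-20,l[1]-20)
E
```

```text
t 10.9 tcp [585.3  47.5 122.7] th 101.93 tilt [ 0.11 -0.05] gap 51.3 gf 0.0 ft [-0.5  0.2  0.7] q6 -0.25
[[0, 0, np.float64(-0.07)], [np.float64(-74.2), np.float64(19.8), np.float64(88.7)]]
top (277, 183) 1.0 0 0
top (305, 183) 0.99 0 0
top (306, 215) 1.0 0 0
scene (236, 229) 0.96 0 0
scene (255, 213) 0.83 -19 18
scene (289, 225) 1.0 0 0
```

```bash
python3 - <<'E'
import cv2,numpy as np
a=cv2.imread('pics/s4.png');b=cv2.imread('pics/t4.png')
f=lambda im:cv2.resize(im,(400,400),interpolation=cv2.INTER_CUBIC)
cv2.imwrite('pics/c4.png',np.hstack([f(a[190:370,150:330]),f(b[170:290,160:280])]))
E
```

```text
(no output)
```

View pics/c4.png

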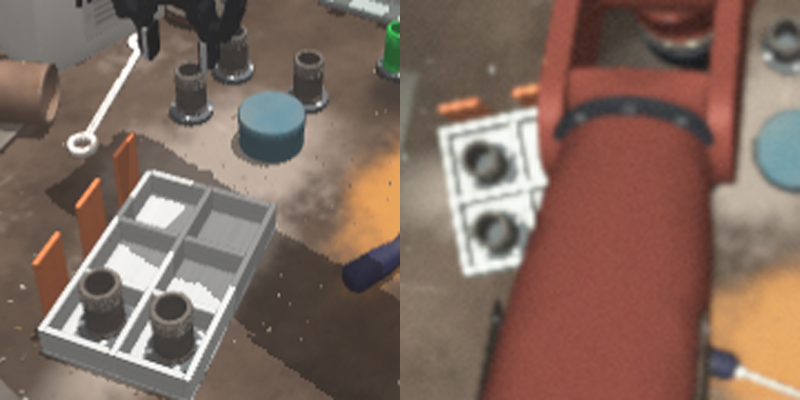

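>>> {"method": "servo_tool", "body": {"moves": [[[0, 0, 0], [-40, 10, 0], 0.36], [[0, 0, 0], [-35, 10, 0], 0.36], [[0, 0, 0], [0, 0, 25], 0.35], [[0, 0, 0], [0, 0, 35], 0.35], [[0, 0, 0], [0, 0, 24], 0.35], [[0, 0, 0], [0, 0, 5], 0.35], [[0, 0, 0], [0, 0, 0], 0.35], [[0, 0, 0], [0, 0, 0], 0.35]]}}

```text
clock: 11.85
tcp_pos: [620.4, -18.1, 34.8]
eef_rot: [0.629, 0.778, 0.001, 0.001]
ft_force: [1.0, 0.0, -0.4]
finger_gap: 55.7
gripper_force: 0.0
```

>>> {"method": "servo_tool", "body": {"moves": [[[0, 0, 0], [0, 0, 0], 1], [[0, 0, 0], [0, 0, 0], 1], [[0, 0, 0], [0, 0, 0], 1], [[0, 0, 0], [0, 0, 0], 1], [[0, 0, 0], [0, 0, -20], 1], [[0, 0, 0], [0, 0, -40], 1], [[0, 0, 0], [0, 0, -40], 1], [[0, 0, 0], [0, 0, 0], 1]]}}

```text
clock: 12.65
tcp_pos: [623.5, -19.4, 140.2]
eef_rot: [0.629, 0.778, 0.003, 0.005]
ft_force: [1.6, -0.2, -0.1]
finger_gap: 32.5
gripper_force: 40.7
```

```bash
python3 - <<'E'
from h import *
p,th=state()
plan(p,th,[*cr(-32,0),125],102,7)
E
```

```text
t 12.7 tcp [623.5 -19.4 140.2] th 102.07 tilt [ 0.69 -0.11] gap 32.5 gf 40.7 ft [ 1.6 -0.2 -0.1] q6 -0.35
[[0, 0, np.float64(0.01)], [np.float64(31.8), np.float64(-16.1), np.float64(2.2)]]
[[0, 0, np.float64(0.01)], [np.float64(31.8), np.float64(-16.1), np.float64(2.2)]]
[[0, 0, np.float64(0.01)], [np.float64(31.8), np.float64(-16.1), np.float64(2.2)]]
[[0, 0, np.float64(0.01)], [np.float64(31.8), np.float64(-16.1), np.float64(2.2)]]
[[0, 0, np.float64(0.01)], [np.float64(31.8), np.float64(-16.1), np.float64(2.2)]]
[[0, 0, np.float64(0.01)], [np.float64(31.8), np.float64(-16.1), np.float64(2.2)]]
[[0, 0, np.float64(0.01)], [np.float64(31.8), np.float64(-16.1), np.float64(2.2)]]
```

>>> {"method": "servo_tool", "body": {"moves": [[[0, 0, 0], [20, -10, 0], 1], [[0, 0, 0], [40, -20, 0], 1], [[0, 0, 0], [42, -21, 0], 1], [[0, 0, 0], [42, -21, 0], 1], [[0, 0, 0], [42, -21, 0], 1], [[0, 0, 0], [25, -13, 10], 1], [[0, 0, 0], [13, -7, 15], 1], [[0, 0, 0], [0, 0, 15], 1]]}}

```text
clock: 13.45
tcp_pos: [458.2, 177.8, 91.3]
eef_rot: [0.628, 0.778, -0.001, -0.001]
ft_force: [-0.1, 0.3, -2.8]
finger_gap: 33.0
gripper_force: 40.7
```

>>> {"method": "servo_tool", "body": {"moves": [[[0, 0, 0], [0, 0, 10], 1], [[0, 0, 0], [0, 0, 0], 1], [[0, 0, 0], [0, 0, 0], 1], [[0, 0, 0], [0, 0, 0], 1], [[0, 0, 0], [0, 0, 0], 1], [[0, 0, 0], [0, 0, 0], 1], [[0, 0, 0], [0, 0, 0], 1], [[0, 0, 0], [0, 0, 0], 1]]}}

```text
clock: 14.25
tcp_pos: [461.8, 176.7, 83.6]
eef_rot: [0.629, 0.778, 0.0, 0.0]
ft_force: [0.3, 0.9, -3.2]
finger_gap: 33.1
gripper_force: 40.6
```

```bash
python3 - <<'E'
from h import *
p,th=state()
plan(p,th,[*cr(-32,0),39],102,1)
E
```

```text
t 14.2 tcp [461.8 176.7  83.6] th 102.07 tilt [0.03 0.01] gap 33.1 gf 40.6 ft [ 0.3  0.9 -3.2] q6 0.01
[[0, 0, np.float64(0.07)], [np.float64(-2.8), np.float64(4.4), np.float64(44.6)]]
```

>>> {"method": "servo_tool", "body": {"moves": [[[0, 0, 0], [-1, 4, 10], 1], [[0, 0, 0], [0, 0, 20], 1], [[0, 0, 0], [0, 0, 11], 1], [[0, 0, 0], [0, 0, 4], 1], [[0, 0, 0], [0, 0, 0], 1], [[0, 0, 0], [0, 0, 0], 0.4], [[0, 0, 0], [0, 0, 0], 0.4], [[0, 0, 0], [0, 0, 0], 0.4]]}}

```text
clock: 15.05
tcp_pos: [465.9, 176.6, 38.2]
eef_rot: [0.629, 0.778, 0.0, 0.0]
ft_force: [-0.1, 0.3, -0.6]
finger_gap: 51.5
gripper_force: 0.0
```

>>> {"method": "servo_tool", "body": {"moves": [[[0, 0, 0], [0, 0, -15], 0.4], [[0, 0, 0], [0, 0, -40], 0.4], [[0, 0, 0], [-25, 0, -30], 0.4], [[0, 0, 0], [-45, 0, 0], 0.4], [[0, 0, 0], [-49, 0, 0], 0.4], [[0, 0, 0], [-49, 0, 0], 0.4], [[0, 0, 0], [-49, 0, 0], 0.4], [[0, 0, 0], [-40, -2, 0], 0.4]]}}

```text
clock: 15.85
tcp_pos: [518.1, -77.7, 123.5]
eef_rot: [0.629, 0.777, 0.0, 0.001]
ft_force: [-0.1, 0.7, -0.1]
finger_gap: 51.2
gripper_force: 0.0
```

```bash
python3 - <<'E'
from h import *
p,th=state()
plan(p,th,[524,-106,34],102,1)
snap('top','t5.png'); snap('scene','s5.png')
for n in('top','scene'):
    a=cv2.imread('pics/%s0.png'%n);b=cv2.imread('pics/%s5.png'%n[0])
    T={'top':[(305,183),(306,215),(279,215)],'scene':[(255,213),(289,225)]}[n]
    for u,v in T:
        tp=a[v-10:v+14,u-10:u+10]; r=cv2.matchTemplate(b[v-30:v+34,u-30:u+30],tp,cv2.TM_CCOEFF_NORMED)
        _,m,_,l=cv2.minMaxLoc(r); print(n,(u,v),round(m,2),l[0]-20,l[1]-20)
E
```

```text
t 15.8 tcp [518.1 -77.7 123.5] th 102.02 tilt [ 0.07 -0.03] gap 51.2 gf 0.0 ft [-0.1  0.7 -0.1] q6 -0.49
[[0, 0, np.float64(0.02)], [np.float64(-28.9), np.float64(-0.1), np.float64(89.5)]]
top (305, 183) 0.35 13 -5
top (306, 215) 0.51 -17 -6
top (279, 215) 0.28 18 -19
scene (255, 213) 1.0 0 0
scene (289, 225) 0.87 0 0
```

>>> {"method": "servo_tool", "body": {"moves": [[[0, 0, 0], [-30, 0, 5], 0.38], [[0, 0, 0], [0, 0, 25], 0.35], [[0, 0, 0], [0, 0, 35], 0.35], [[0, 0, 0], [0, 0, 20], 0.35], [[0, 0, 0], [0, 0, 4], 0.35], [[0, 0, 0], [0, 0, 0], 0.35], [[0, 0, 0], [0, 0, 0], 0.35], [[0, 0, 0], [0, 0, 0], 1]]}}

```text
clock: 16.75
tcp_pos: [525.4, -104.7, 36.0]
eef_rot: [0.629, 0.778, 0.001, 0.002]
ft_force: [0.1, 0.8, 0.6]
finger_gap: 42.8
gripper_force: 0.0
```

>>> {"method": "servo_tool", "body": {"moves": [[[0, 0, 0], [0, 0, 0], 1], [[0, 0, 0], [0, 0, 0], 1], [[0, 0, 0], [0, 0, 0], 1], [[0, 0, 0], [0, 0, 0], 1], [[0, 0, 0], [0, 0, -20], 1], [[0, 0, 0], [0, 0, -40], 1], [[0, 0, 0], [0, 0, -30], 1], [[0, 0, 0], [0, 0, 0], 1]]}}

```text
clock: 17.55
tcp_pos: [527.2, -105.7, 128.9]
eef_rot: [0.629, 0.778, 0.002, 0.004]
ft_force: [1.3, -0.4, -2.0]
finger_gap: 32.8
gripper_force: 41.1
```

```bash
python3 - <<'E'
from h import *
p,th=state()
plan(p,th,[*cr(-32,-64),125],102,6)
E
```

```text
t 17.6 tcp [ 527.2 -105.7  128.9] th 102.07 tilt [ 0.51 -0.18] gap 32.8 gf 41.1 ft [ 1.3 -0.4 -2. ] q6 -0.54
[[0, 0, np.float64(0.01)], [np.float64(37.2), np.float64(-0.1), np.float64(0.6)]]
[[0, 0, np.float64(0.01)], [np.float64(37.2), np.float64(-0.1), np.float64(0.6)]]
[[0, 0, np.float64(0.01)], [np.float64(37.2), np.float64(-0.1), np.float64(0.6)]]
[[0, 0, np.float64(0.01)], [np.float64(37.2), np.float64(-0.1), np.float64(0.6)]]
[[0, 0, np.float64(0.01)], [np.float64(37.2), np.float64(-0.1), np.float64(0.6)]]
[[0, 0, np.float64(0.01)], [np.float64(37.2), np.float64(-0.1), np.float64(0.6)]]
```

>>> {"method": "servo_tool", "body": {"moves": [[[0, 0, 0], [20, 0, 0], 1], [[0, 0, 0], [40, 0, 0], 1], [[0, 0, 0], [46, 0, 0], 1], [[0, 0, 0], [46, 0, 0], 1], [[0, 0, 0], [41, 0, 0], 1], [[0, 0, 0], [22, 0, 10], 1], [[0, 0, 0], [9, 0, 15], 1], [[0, 0, 0], [0, 0, 15], 1]]}}

```text
clock: 18.35
tcp_pos: [474.5, 115.9, 81.7]
eef_rot: [0.628, 0.778, -0.001, -0.001]
ft_force: [0.7, -0.4, -2.9]
finger_gap: 32.5
gripper_force: 41.0
```

>>> {"method": "servo_tool", "body": {"moves": [[[0, 0, 0], [0, 0, 0], 1], [[0, 0, 0], [0, 0, 0], 1], [[0, 0, 0], [0, 0, 0], 1], [[0, 0, 0], [0, 0, 0], 1], [[0, 0, 0], [0, 0, 0], 1], [[0, 0, 0], [0, 0, 0], 1], [[0, 0, 0], [0, 0, 0], 1], [[0, 0, 0], [0, 0, 0], 1]]}}

```text
clock: 19.15
tcp_pos: [477.1, 114.5, 84.4]
eef_rot: [0.629, 0.778, 0.0, 0.0]
ft_force: [0.1, -0.2, -3.5]
finger_gap: 32.8
gripper_force: 40.7
```

```bash
python3 - <<'E'
from h import *
p,th=state()
plan(p,th,[*cr(-32,-64),39],102,1)
plan([*cr(-32,-64),123],102,[621,-104,123],12,11)
E
```

```text
t 19.1 tcp [477.1 114.5  84.4] th 102.07 tilt [0.01 0.  ] gap 32.8 gf 40.7 ft [ 0.1 -0.2 -3.5] q6 -0.12
[[0, 0, np.float64(0.07)], [np.float64(-2.8), np.float64(2.4), np.float64(45.4)]]
[[0, 0, 8.18], [np.float64(-21.9), np.float64(8.5), np.float64(-0.0)]]
[[0, 0, 8.18], [np.float64(-20.5), np.float64(11.5), np.float64(-0.0)]]
[[0, 0, 8.18], [np.float64(-18.6), np.float64(14.3), np.float64(-0.0)]]
[[0, 0, 8.18], [np.float64(-16.4), np.float64(16.8), np.float64(-0.0)]]
[[0, 0, 8.18], [np.float64(-13.8), np.float64(18.9), np.float64(-0.0)]]
[[0, 0, 8.18], [np.float64(-11.0), np.float64(20.7), np.float64(-0.0)]]
[[0, 0, 8.18], [np.float64(-8.0), np.float64(22.1), np.float64(-0.0)]]
[[0, 0, 8.18], [np.float64(-4.7), np.float64(23.0), np.float64(-0.0)]]
[[0, 0, 8.18], [np.float64(-1.4), np.float64(23.4), np.float64(-0.0)]]
[[0, 0, 8.18], [np.float64(1.9), np.float64(23.4), np.float64(-0.0)]]
[[0, 0, 8.18], [np.float64(5.2), np.float64(22.9), np.float64(-0.0)]]
```

>>> {"method": "servo_tool", "body": {"moves": [[[0, 0, 0], [-2, 2, 10], 1], [[0, 0, 0], [0, 0, 20], 1], [[0, 0, 0], [0, 0, 11], 1], [[0, 0, 0], [0, 0, 5], 1], [[0, 0, 0], [0, 0, 0], 1], [[0, 0, 0], [0, 0, 0], 0.4], [[0, 0, 0], [0, 0, 0], 0.4], [[0, 0, 0], [0, 0, 0], 0.4]]}}

```text
clock: 19.95
tcp_pos: [479.6, 113.0, 38.3]
eef_rot: [0.629, 0.778, 0.0, 0.0]
ft_force: [0.6, 0.7, 0.6]
finger_gap: 51.4
gripper_force: 0.0
```

>>> {"method": "servo_tool", "body": {"moves": [[[0, 0, 0], [0, 0, -15], 0.4], [[0, 0, 0], [0, 0, -40], 0.4], [[0, 0, 8], [-22, 8, -30], 0.4], [[0, 0, 8], [-21, 11, 0], 0.4], [[0, 0, 8], [-19, 14, 0], 0.4], [[0, 0, 8], [-17, 17, 0], 0.4], [[0, 0, 8], [-14, 19, 0], 0.4], [[0, 0, 8], [-11, 21, 0], 0.4]]}}

```text
clock: 20.75
tcp_pos: [556.8, -7.1, 122.9]
eef_rot: [0.892, 0.452, -0.0, -0.0]
ft_force: [0.6, -0.2, 0.3]
finger_gap: 51.2
gripper_force: 0.0
```

>>> {"method": "servo_tool", "body": {"moves": [[[0, 0, 8], [-8, 22, 0], 0.4], [[0, 0, 8], [-5, 23, 0], 0.4], [[0, 0, 8], [-1, 23, 0], 0.4], [[0, 0, 8], [2, 23, 0], 0.4], [[0, 0, 8], [5, 20, 0], 0.4], [[0, 0, 2], [0, 0, 0], 0.4], [[0, 0, 0], [0, 0, 0], 0.4], [[0, 0, 0], [0, 0, 0], 0.35]]}}

```text
clock: 21.55
tcp_pos: [621.1, -99.3, 122.7]
eef_rot: [0.994, 0.106, -0.001, -0.0]
ft_force: [-0.3, 0.7, 0.3]
finger_gap: 55.3
gripper_force: 0.0
```

```bash
python3 - <<'E'
from h import *
p,th=state()
plan(p,th,[621,-103,34],12,1)
snap('top','t6.png'); snap('scene','s6.png')
for n in('scene',):
    a=cv2.imread('pics/%s0.png'%n);b=cv2.imread('pics/%s6.png'%n[0])
    T={'top':[(305,183),(306,215),(279,215)],'scene':[(255,213),(272,245)]}[n]
    for u,v in T:
        tp=a[v-10:v+14,u-10:u+10]; r=cv2.matchTemplate(b[v-30:v+34,u-30:u+30],tp,cv2.TM_CCOEFF_NORMED)
        _,m,_,l=cv2.minMaxLoc(r); print(n,(u,v),round(m,2),l[0]-20,l[1]-20)
E
```

```text
t 21.6 tcp [621.1 -99.3 122.7] th 12.13 tilt [-0.06  0.02] gap 55.3 gf 0.0 ft [-0.3  0.7  0.3] q6 1.09
[[0, 0, np.float64(0.13)], [np.float64(-0.9), np.float64(3.6), np.float64(88.7)]]
scene (255, 213) 0.89 0 0
scene (272, 245) 0.99 0 0
```

>>> {"method": "servo_tool", "body": {"moves": [[[0, 0, 0], [-1, 4, 15], 0.35], [[0, 0, 0], [0, 0, 30], 0.35], [[0, 0, 0], [0, 0, 30], 0.35], [[0, 0, 0], [0, 0, 13], 0.35], [[0, 0, 0], [0, 0, 0], 0.35], [[0, 0, 0], [0, 0, 0], 0.35], [[0, 0, 0], [0, 0, 0], 1], [[0, 0, 0], [0, 0, 0], 1]]}}

```text
clock: 22.45
tcp_pos: [623.2, -104.2, 37.6]
eef_rot: [0.994, 0.105, 0.002, 0.001]
ft_force: [-0.1, -0.8, 1.8]
finger_gap: 32.3
gripper_force: 39.8
```

>>> {"method": "servo_tool", "body": {"moves": [[[0, 0, 0], [0, 0, 0], 1], [[0, 0, 0], [0, 0, 0], 1], [[0, 0, 0], [0, 0, -20], 1], [[0, 0, 0], [0, 0, -40], 1], [[0, 0, 0], [0, 0, -35], 1], [[0, 0, 0], [0, 0, -5], 1], [[0, 0, 0], [0, 0, 0], 1], [[0, 0, 0], [0, 0, 0], 1]]}}

```text
clock: 23.25
tcp_pos: [619.5, -103.0, 132.7]
eef_rot: [0.994, 0.105, -0.002, -0.001]
ft_force: [-0.7, 0.4, -2.6]
finger_gap: 32.7
gripper_force: 40.7
```

```bash
python3 - <<'E'
from h import *
p,th=state()
plan(p,th,[*cr(32,-64),135],12,6)
E
```

```text
t 23.2 tcp [ 619.5 -103.   132.7] th 12.07 tilt [-0.26  0.08] gap 32.7 gf 40.7 ft [-0.7  0.4 -2.6] q6 1.08
[[0, 0, np.float64(0.01)], [np.float64(-4.6), np.float64(-39.9), np.float64(-0.4)]]
[[0, 0, np.float64(0.01)], [np.float64(-4.6), np.float64(-39.9), np.float64(-0.4)]]
[[0, 0, np.float64(0.01)], [np.float64(-4.6), np.float64(-39.9), np.float64(-0.4)]]
[[0, 0, np.float64(0.01)], [np.float64(-4.6), np.float64(-39.9), np.float64(-0.4)]]
[[0, 0, np.float64(0.01)], [np.float64(-4.6), np.float64(-39.9), np.float64(-0.4)]]
[[0, 0, np.float64(0.01)], [np.float64(-4.6), np.float64(-39.9), np.float64(-0.4)]]
```

>>> {"method": "servo_tool", "body": {"moves": [[[0, 0, 0], [-2, -20, 0], 1], [[0, 0, 0], [-5, -42, 0], 1], [[0, 0, 0], [-5, -46, 0], 1], [[0, 0, 0], [-6, -46, 0], 1], [[0, 0, 0], [-5, -44, 0], 1], [[0, 0, 0], [-4, -28, 0], 1], [[0, 0, 0], [-1, -13, 10], 1], [[0, 0, 0], [0, 0, 20], 1]]}}

```text
clock: 24.05
tcp_pos: [543.3, 126.7, 104.6]
eef_rot: [0.994, 0.107, 0.0, -0.0]
ft_force: [0.7, -0.6, -3.1]
finger_gap: 32.5
gripper_force: 40.8
```

>>> {"method": "servo_tool", "body": {"moves": [[[0, 0, 0], [0, 0, 15], 1], [[0, 0, 0], [0, 0, 0], 1], [[0, 0, 0], [0, 0, 0], 1], [[0, 0, 0], [0, 0, 0], 1], [[0, 0, 0], [0, 0, 0], 1], [[0, 0, 0], [0, 0, 0], 1], [[0, 0, 0], [0, 0, 0], 1], [[0, 0, 0], [0, 0, 0], 1]]}}

```text
clock: 24.85
tcp_pos: [544.3, 124.2, 90.7]
eef_rot: [0.994, 0.105, 0.0, -0.0]
ft_force: [-0.6, 1.0, -1.6]
finger_gap: 33.0
gripper_force: 40.7
```

```bash
python3 - <<'E'
from h import *
p,th=state()
plan(p,th,[*cr(32,-64),40],12,1)
snap('scene','s7.png'); a=cv2.imread('pics/s7.png'); cv2.imwrite('pics/c7.png',cv2.resize(a[200:380,150:330],(500,500),interpolation=cv2.INTER_CUBIC))
E
```

```text
t 24.9 tcp [544.3 124.2  90.7] th 12.07 tilt [0.04 0.  ] gap 33.0 gf 40.7 ft [-0.6  1.  -1.6] q6 1.46
[[0, 0, np.float64(0.07)], [np.float64(-1.4), np.float64(-1.6), np.float64(50.7)]]
```

View pics/c7.png

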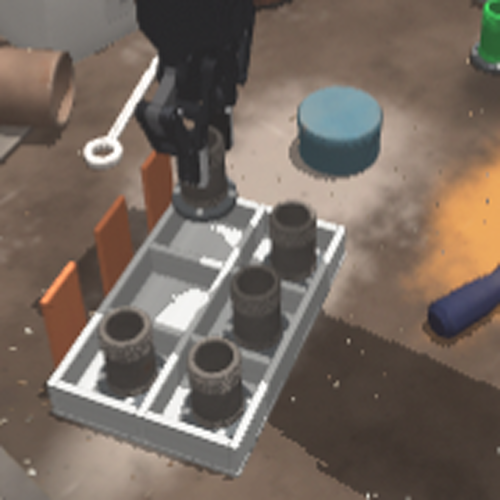

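>>> {"method": "servo_tool", "body": {"moves": [[[0, 0, 0], [-2, -2, 10], 1], [[0, 0, 0], [0, 0, 20], 1], [[0, 0, 0], [0, 0, 14], 1], [[0, 0, 0], [0, 0, 6], 1], [[0, 0, 0], [0, 0, 0], 1], [[0, 0, 0], [0, 0, 0], 1], [[0, 0, 0], [0, 0, 0], 1], [[0, 0, 0], [0, 0, 0], 1]]}}

```text
clock: 25.7
tcp_pos: [541.2, 125.6, 41.3]
eef_rot: [0.994, 0.105, -0.001, 0.0]
ft_force: [-4.4, -0.7, 7.7]
finger_gap: 32.7
gripper_force: 42.1
```

```bash
python3 - <<'E'
from h import *
p,th=state()
# clip plan; red/yellow/black pose from initial images by colour blobs
np.set_printoptions(precision=1,suppress=True)
t=snap('top','t8.png');s=snap('scene','s8.png')
res={}
for n,S in(('top',t),('scene',s)):
    im=S['img'];h=cv2.cvtColor(im,cv2.COLOR_RGB2HSV)
    for c,lo,hi in(('red',(172,150,90),(180,255,255)),('red2',(0,180,100),(5,255,255)),('yel',(22,150,100),(34,255,255))):
        m=cv2.inRange(h,lo,hi)
        if n=='top': m[:,:350]=0;m[250:]=0
        else: m[:,:300]=0;m[:, 380:]=0;m[200:]=0
        k,l,st,ce=cv2.connectedComponentsWithStats(m)
        for i in range(1,k):
            if st[i][4]>8: print(n,c,st[i],ce[i])
E
```

```text
t 25.7 tcp [541.2 125.6  41.3] th 12.09 tilt [-0.12 -0.04] gap 32.7 gf 42.1 ft [-4.4 -0.7  7.7] q6 1.46
top red2 [391 210   8   8  44] [395.1 213.8]
top red2 [378 212   4   7  16] [379.5 215.1]
top yel [393 231  10   9  51] [397.  235.3]
top yel [380 233   4   8  17] [382.1 236.3]
scene red2 [331 151  15  18 128] [337.8 159.3]
scene yel [352 155  15  20 157] [359.2 164.5]
```

>>> {"method": "servo_tool", "body": {"moves": [[[0, 0, 0], [0, 0, 0], 0.4], [[0, 0, 0], [0, 0, 0], 0.4], [[0, 0, 0], [0, 0, 0], 0.4], [[0, 0, 0], [0, 0, -15], 0.4], [[0, 0, 0], [0, 0, -40], 0.4], [[0, 0, 0], [0, 0, -45], 0.4], [[0, 0, 0], [0, 0, -40], 0.2], [[0, 0, 0], [0, 20, -15], 0]]}}

```text
clock: 26.6
tcp_pos: [548.9, 108.0, 202.2]
eef_rot: [0.994, 0.106, 0.005, -0.0]
ft_force: [0.7, -0.2, -0.0]
finger_gap: 77.9
gripper_force: 0.0
```

```bash
python3 - <<'E'
from h import *
p,th=state()
plan(p,th,[446.5,-334.5,190],5,12)
s=snap('scene','s9.png'); a=cv2.imread('pics/s9.png')
snap('top','t9.png'); b=cv2.imread('pics/t9.png')
f=lambda im:cv2.resize(im,(400,400),interpolation=cv2.INTER_CUBIC)
cv2.imwrite('pics/c9.png',np.hstack([f(a[220:380,150:310]),f(a[130:250,270:390])]))
E
```

```text
t 26.6 tcp [548.9 108.  202.2] th 12.22 tilt [0.59 0.1 ] gap 77.9 gf 0.0 ft [ 0.7 -0.2 -0. ] q6 1.43
[[0, 0, np.float64(0.6)], [np.float64(-16.1), np.float64(34.2), np.float64(1.0)]]
[[0, 0, np.float64(0.6)], [np.float64(-15.8), np.float64(34.4), np.float64(1.0)]]
[[0, 0, np.float64(0.6)], [np.float64(-15.4), np.float64(34.6), np.float64(1.0)]]
[[0, 0, np.float64(0.6)], [np.float64(-15.1), np.float64(34.7), np.float64(1.0)]]
[[0, 0, np.float64(0.6)], [np.float64(-14.7), np.float64(34.9), np.float64(1.0)]]
[[0, 0, np.float64(0.6)], [np.float64(-14.3), np.float64(35.0), np.float64(1.0)]]
[[0, 0, np.float64(0.6)], [np.float64(-14.0), np.float64(35.2), np.float64(1.0)]]
[[0, 0, np.float64(0.6)], [np.float64(-13.6), np.float64(35.3), np.float64(1.0)]]
[[0, 0, np.float64(0.6)], [np.float64(-13.2), np.float64(35.5), np.float64(1.0)]]
[[0, 0, np.float64(0.6)], [np.float64(-12.8), np.float64(35.6), np.float64(1.0)]]
[[0, 0, np.float64(0.6)], [np.float64(-12.5), np.float64(35.7), np.float64(1.0)]]
[[0, 0, np.float64(0.6)], [np.float64(-12.1), np.float64(35.9), np.float64(1.0)]]
```

View pics/c9.png

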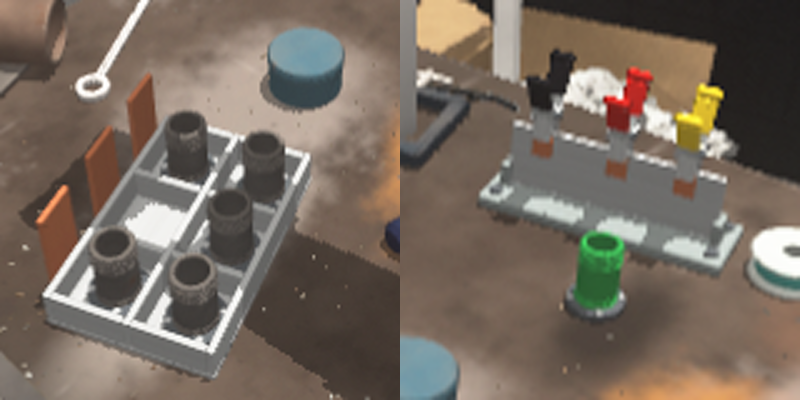

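>>> {"method": "servo_tool", "body": {"moves": [[[0, 0, 0.6], [-10, 20, 0], 0], [[0, 0, 0.6], [-16, 38, 0], 0], [[0, 0, 0.6], [-16, 42, 0], 0], [[0, 0, 0.6], [-18, 44, 0], 0], [[0, 0, 0.6], [-18, 44, 0], 0], [[0, 0, 0.6], [-18, 44, 0], 0], [[0, 0, 0.6], [-18, 44, 0], 0], [[0, 0, 0.6], [-16, 44, 0], 0]]}}

```text
clock: 27.5
tcp_pos: [470.8, -232.0, 194.3]
eef_rot: [0.998, 0.063, -0.001, -0.001]
ft_force: [-0.0, -0.8, -0.3]
finger_gap: 85.5
gripper_force: 0.0
```

>>> {"method": "servo_tool", "body": {"moves": [[[0, 0, 0.6], [-15, 42, 0], 0], [[0, 0, 0.6], [-12, 30, 0], 0], [[0, 0, 0.6], [-6, 15, 0], 0], [[0, 0, 0.6], [0, 0, 0], 0], [[0, 0, 0], [0, 0, 0], 0], [[0, 0, 0], [0, 0, 0], 0], [[0, 0, 0], [0, 0, 0], 0], [[0, 0, 0], [0, 0, 0], 0]]}}

```text
clock: 28.3
tcp_pos: [450.2, -320.4, 195.3]
eef_rot: [0.999, 0.043, 0.0, -0.0]
ft_force: [0.3, 0.5, -0.0]
finger_gap: 85.4
gripper_force: 0.0
```

```bash
python3 - <<'E'
from h import *
p,th=state()
plan(p,th,[446.5,-334.5,103],5,1)
E
```

```text
t 28.3 tcp [ 450.2 -320.4  195.3] th 4.97 tilt [0.   0.01] gap 85.4 gf 0.0 ft [ 0.3  0.5 -0. ] q6 0.74
[[0, 0, np.float64(-0.03)], [np.float64(-4.9), np.float64(13.7), np.float64(92.3)]]
```

>>> {"method": "servo_tool", "body": {"moves": [[[0, 0, 0], [-5, 14, 0], 0], [[0, 0, 0], [0, 0, 25], 0], [[0, 0, 0], [0, 0, 25], 0], [[0, 0, 0], [0, 0, 3], 0], [[0, 0, 0], [0, 0, 0], 0], [[0, 0, 0], [0, 0, 0], 0], [[0, 0, 0], [0, 0, 0], 0], [[0, 0, 0], [0, 0, 0], 0]]}}

```text
clock: 29.1
tcp_pos: [446.7, -336.6, 143.7]
eef_rot: [0.999, 0.043, 0.001, 0.001]
ft_force: [-0.5, -0.1, 0.6]
finger_gap: 85.3
gripper_force: 0.0
```

```bash
python3 - <<'E'
from h import *
p,th=state()
plan(p,th,[446.5,-334.5,103],5,1)
s=snap('scene','s10.png'); a=cv2.imread('pics/s10.png')
t=snap('top','t10.png'); b=cv2.imread('pics/t10.png')
f=lambda im:cv2.resize(im,(400,400),interpolation=cv2.INTER_CUBIC)
cv2.imwrite('pics/c10.png',np.hstack([f(a[110:210,300:400]),f(b[170:270,340:440])]))
E
```

```text
t 29.1 tcp [ 446.7 -336.6  143.7] th 4.88 tilt [ 0.1 -0.1] gap 85.3 gf 0.0 ft [-0.5 -0.1  0.6] q6 0.71
[[0, 0, np.float64(-0.12)], [np.float64(-0.0), np.float64(-2.1), np.float64(40.7)]]
```

View pics/c10.png

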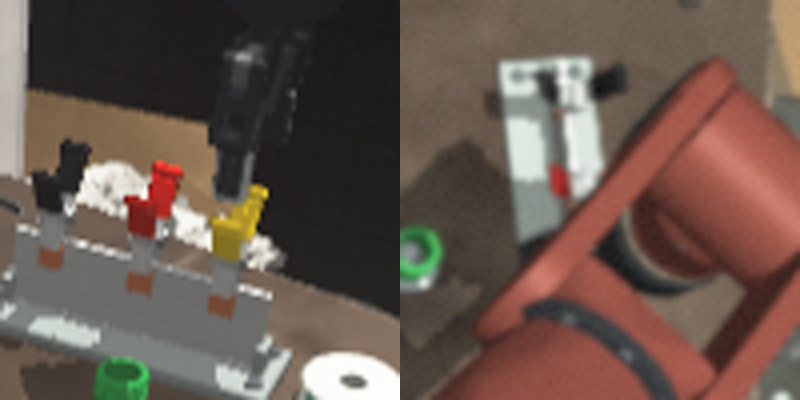

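>>> {"method": "servo_tool", "body": {"moves": [[[0, 0, 0], [0, -2, 15], 0], [[0, 0, 0], [0, 0, 20], 0], [[0, 0, 0], [0, 0, 6], 0], [[0, 0, 0], [0, 0, 0], 0], [[0, 0, 0], [0, 0, 0], 0.3], [[0, 0, 0], [0, 0, 0], 0.4], [[0, 0, 0], [0, 0, 0], 0.5], [[0, 0, 0], [0, 0, 0], 0.6]], "squeeze": 40}}

```text
clock: 30.0
tcp_pos: [449.5, -337.5, 106.7]
eef_rot: [0.999, 0.042, 0.004, 0.004]
ft_force: [-0.2, -0.5, 11.5]
finger_gap: 34.5
gripper_force: 9.3
```

>>> {"method": "servo_tool", "body": {"moves": [[[0, 0, 0], [0, 0, 0], 0.7], [[0, 0, 0], [0, 0, 0], 0.8], [[0, 0, 0], [0, 0, 0], 0.8], [[0, 0, 0], [0, 0, 0], 0.8], [[0, 0, 0], [0, 0, 0], 0.8], [[0, 0, 0], [0, 0, 0], 0.8], [[0, 0, 0], [0, 0, 0], 0.8], [[0, 0, 0], [0, 0, 0], 0.8]]}}

```text
clock: 30.8
tcp_pos: [449.8, -337.9, 107.5]
eef_rot: [0.999, 0.043, 0.004, 0.005]
ft_force: [-0.3, -0.6, 13.2]
finger_gap: 24.0
gripper_force: 38.4
```

```bash
python3 - <<'E'
from h import *
p,th=state()
for y in (65,0,-65): print(cr(69.5,y))
plan([446.5,-334.5,190],5,[*cr(69.5,-65),200],102,14)
E
```

```text
t 30.8 tcp [ 449.8 -337.9  107.5] th 4.88 tilt [ 0.51 -0.5 ] gap 24.0 gf 38.4 ft [-0.3 -0.6 13.2] q6 0.72
[552.46699835 259.52945656]
[565.98125825 195.94986251]
[579.49551815 132.37026846]
[[0, 0, -6.93], [np.float64(12.4), np.float64(-32.4), np.float64(-0.7)]]
[[0, 0, -6.93], [np.float64(16.2), np.float64(-30.7), np.float64(-0.7)]]
[[0, 0, -6.93], [np.float64(19.8), np.float64(-28.5), np.float64(-0.7)]]
[[0, 0, -6.93], [np.float64(23.1), np.float64(-25.9), np.float64(-0.7)]]
[[0, 0, -6.93], [np.float64(26.0), np.float64(-22.9), np.float64(-0.7)]]
[[0, 0, -6.93], [np.float64(28.6), np.float64(-19.6), np.float64(-0.7)]]
[[0, 0, -6.93], [np.float64(30.7), np.float64(-16.0), np.float64(-0.7)]]
[[0, 0, -6.93], [np.float64(32.5), np.float64(-12.2), np.float64(-0.7)]]
[[0, 0, -6.93], [np.float64(33.7), np.float64(-8.2), np.float64(-0.7)]]
[[0, 0, -6.93], [np.float64(34.4), np.float64(-4.1), np.float64(-0.7)]]
[[0, 0, -6.93], [np.float64(34.7), np.float64(0.1), np.float64(-0.7)]]
[[0, 0, -6.93], [np.float64(34.4), np.float64(4.3), np.float64(-0.7)]]
[[0, 0, -6.93], [np.float64(33.6), np.float64(8.4), np.float64(-0.7)]]
[[0, 0, -6.93], [np.float64(32.4), np.float64(12.4), np.float64(-0.7)]]
```

>>> {"method": "servo_tool", "body": {"moves": [[[0, 0, 0], [0, 0, -10], 0.8], [[0, 0, 0], [0, 0, -20], 0.8], [[0, 0, 0], [0, 0, -30], 0.8], [[0, 0, 0], [0, 0, -30], 0.8], [[0, 0, 0], [0, 0, -20], 0.8], [[0, 0, 0], [0, 0, 0], 0.8], [[0, 0, 0], [0, 0, 0], 0.8], [[0, 0, 0], [0, 0, 0], 0.8]]}}

```text
clock: 31.6
tcp_pos: [444.8, -332.9, 209.3]
eef_rot: [0.999, 0.042, -0.001, -0.001]
ft_force: [-0.8, 0.8, -2.6]
finger_gap: 24.1
gripper_force: 39.4
```

```bash
python3 - <<'E'
from h import *
p,th=state()
s=snap('scene','s11.png'); a=cv2.imread('pics/s11.png')
t=snap('top','t11.png'); b=cv2.imread('pics/t11.png')
f=lambda im:cv2.resize(im,(400,400),interpolation=cv2.INTER_CUBIC)
cv2.imwrite('pics/c11.png',np.hstack([f(a[70:210,290:430]),f(b[170:270,340:440])]))
E
```

```text
t 31.6 tcp [ 444.8 -332.9  209.3] th 4.87 tilt [-0.15  0.15] gap 24.1 gf 39.4 ft [-0.8  0.8 -2.6] q6 0.72
```

View pics/c11.png

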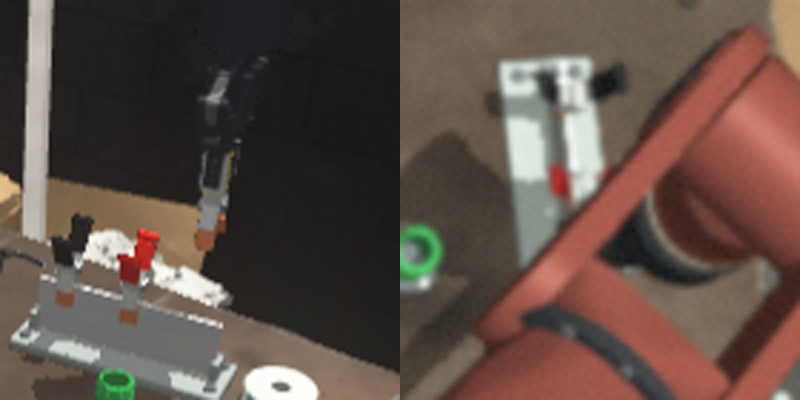

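>>> {"method": "servo_tool", "body": {"moves": [[[0, 0, -7], [12, -32, 0], 0.8], [[0, 0, -7], [16, -31, 0], 0.8], [[0, 0, -7], [20, -28, 0], 0.8], [[0, 0, -7], [23, -26, 0], 0.8], [[0, 0, -7], [26, -23, 0], 0.8], [[0, 0, -7], [29, -20, 0], 0.8], [[0, 0, -7], [31, -16, 0], 0.8], [[0, 0, -7], [32, -12, 0], 0.8]]}}

```text
clock: 32.5
tcp_pos: [520.5, -65.5, 209.9]
eef_rot: [0.861, 0.509, -0.001, -0.001]
ft_force: [0.2, -0.5, -0.9]
finger_gap: 23.6
gripper_force: 39.4
```

>>> {"method": "servo_tool", "body": {"moves": [[[0, 0, -7], [34, -8, 0], 0.8], [[0, 0, -7], [34, -4, 0], 0.8], [[0, 0, -7], [35, 0, 0], 0.8], [[0, 0, -7], [34, 4, 0], 0.8], [[0, 0, -7], [34, 8, 0], 0.8], [[0, 0, -6], [32, 12, 0], 0.8], [[0, 0, 0], [0, 0, 0], 0.8], [[0, 0, 0], [0, 0, 0], 0.8]]}}

```text
clock: 33.3
tcp_pos: [574.1, 133.7, 209.8]
eef_rot: [0.63, 0.777, -0.001, -0.001]
ft_force: [0.2, -0.6, -1.3]
finger_gap: 23.6
gripper_force: 39.4
```

>>> {"method": "servo_tool", "body": {"moves": [[[0, 0, 0], [0, 0, 10], 0.8], [[0, 0, 0], [0, 0, 10], 0.8], [[0, 0, 0], [0, 0, 0], 0.8], [[0, 0, 0], [0, 0, 0], 0.8], [[0, 0, 0], [0, 0, 0], 0.8], [[0, 0, 0], [0, 0, 0], 0.8], [[0, 0, 0], [0, 0, 0], 0.8], [[0, 0, 0], [0, 0, 0], 0.8]]}}

```text
clock: 34.1
tcp_pos: [575.1, 133.3, 191.7]
eef_rot: [0.63, 0.776, 0.0, 0.0]
ft_force: [0.7, -0.3, -1.2]
finger_gap: 23.6
gripper_force: 39.4
```

```bash
python3 - <<'E'
from h import *
p,th=state()
plan(p,th,[*cr(69.5,-65),127.5],102,1)
E
```

```text
t 34.1 tcp [575.1 133.3 191.7] th 101.88 tilt [0.04 0.01] gap 23.6 gf 39.4 ft [ 0.7 -0.3 -1.2] q6 -0.10
[[0, 0, np.float64(-0.12)], [np.float64(-1.8), np.float64(4.1), np.float64(64.2)]]
```

>>> {"method": "servo_tool", "body": {"moves": [[[0, 0, 0], [-2, 4, 10], 0.8], [[0, 0, 0], [0, 0, 15], 0.8], [[0, 0, 0], [0, 0, 10], 0.8], [[0, 0, 0], [0, 0, 10], 0.8], [[0, 0, 0], [0, 0, 8], 0.8], [[0, 0, 0], [0, 0, 6], 0.8], [[0, 0, 0], [0, 0, 0], 0.8], [[0, 0, 0], [0, 0, 0], 0.8]]}}

```text
clock: 34.9
tcp_pos: [579.4, 132.1, 132.4]
eef_rot: [0.63, 0.776, 0.0, 0.0]
ft_force: [0.6, -0.6, -1.1]
finger_gap: 23.3
gripper_force: 39.4
```

```bash
python3 - <<'E'
from h import *
p,th=state()
plan(p,th,[*cr(69.5,-65),127.5],102,1)
s=snap('scene','s12.png'); a=cv2.imread('pics/s12.png')
t=snap('top','t12.png'); b=cv2.imread('pics/t12.png')
cv2.imwrite('pics/c12.png',cv2.resize(a[180:320,160:300],(600,600),interpolation=cv2.INTER_CUBIC))
E
```

```text
t 34.9 tcp [579.4 132.1 132.4] th 101.87 tilt [0.01 0.  ] gap 23.3 gf 39.4 ft [ 0.6 -0.6 -1.1] q6 -0.10
[[0, 0, np.float64(-0.13)], [np.float64(0.2), np.float64(0.1), np.float64(4.9)]]
```

View pics/c12.png

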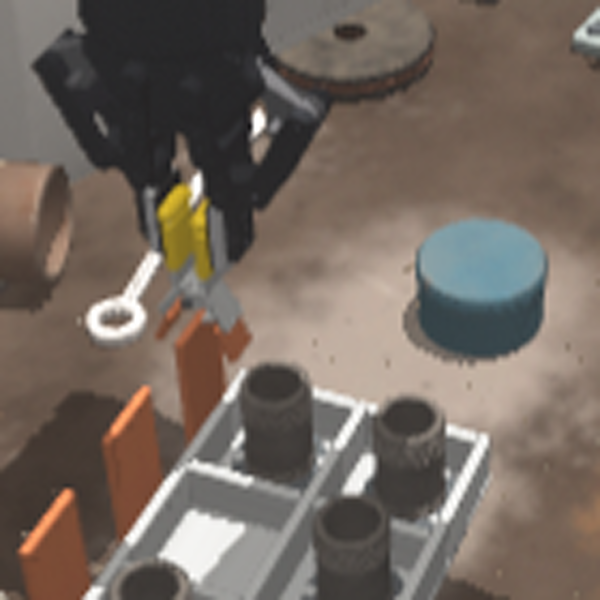

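>>> {"method": "servo_tool", "body": {"moves": [[[0, 0, 0], [0, 0, 3], 0.8], [[0, 0, 0], [0, 0, 2], 0.8], [[0, 0, 0], [0, 0, 2], 0.8], [[0, 0, 0], [0, 0, 1], 0.8], [[0, 0, 0], [0, 0, 1], 0.8], [[0, 0, 0], [0, 0, 0], 0.8], [[0, 0, 0], [0, 0, 0], 0.8], [[0, 0, 0], [0, 0, 0], 0.8]]}}

```text
clock: 35.8
tcp_pos: [579.3, 132.1, 123.4]
eef_rot: [0.63, 0.776, 0.0, 0.0]
ft_force: [-0.3, -0.6, -1.3]
finger_gap: 23.7
gripper_force: 39.4
```

>>> {"method": "servo_tool", "body": {"moves": [[[0, 0, 0], [0, 0, 1], 0.8], [[0, 0, 0], [0, 0, 1], 0.8], [[0, 0, 0], [0, 0, 1], 0.8], [[0, 0, 0], [0, 0, 1], 0.8], [[0, 0, 0], [0, 0, 1], 0.8], [[0, 0, 0], [0, 0, 0], 0.8], [[0, 0, 0], [0, 0, 0], 0.8], [[0, 0, 0], [0, 0, 0], 0.8]]}}

```text
clock: 36.6
tcp_pos: [579.7, 132.1, 118.4]
eef_rot: [0.63, 0.776, 0.0, 0.0]
ft_force: [2.0, 0.6, -0.6]
finger_gap: 23.4
gripper_force: 39.4
```

```bash
python3 - <<'E'
from h import *
np.set_printoptions(precision=1,suppress=True)
p,th=state()
s=snap('scene','s13.png'); 
def blob(f):
    im=cv2.imread(f);h=cv2.cvtColor(im,cv2.COLOR_BGR2HSV);m=cv2.inRange(h,(22,150,90),(34,255,255));m[:,:150]=0;m[330:]=0;m[:200]=0;m[:,300:]=0
    k,l,st,ce=cv2.connectedComponentsWithStats(m)
    for i in range(1,k):
        if st[i][4]>8: print(f,st[i],ce[i])
blob('pics/s12.png');blob('pics/s13.png')
c=cr(69.5,-65)
for z in range(60,170,10): print(z,w2px(s,[[*c,z]])[0])
# yellow on bar, initial
im=cv2.imread('pics/scene0.png');h=cv2.cvtColor(im,cv2.COLOR_BGR2HSV);m=cv2.inRange(h,(22,150,90),(34,255,255));m[200:]=0;m[:,:300]=0
print(cv2.boundingRect(m)); 
for z in(88,98,108,118,128,133): print(z,w2px(s,[[446.5,-334.5,z]])[0])
cv2.imwrite('pics/c13.png',cv2.resize(cv2.imread('pics/s13.png')[190:310,170:270],(500,600),interpolation=cv2.INTER_CUBIC))
E
```

```text
t 36.6 tcp [579.7 132.1 118.4] th 101.87 tilt [0.1 0. ] gap 23.4 gf 39.4 ft [ 2.   0.6 -0.6] q6 -0.10
pics/s12.png [197 223  12  22 172] [202.5 233.3]
pics/s13.png [197 229  13  21 168] [203.  238.9]
60 [208.8 265.3]
70 [208.4 261.7]
80 [208.  258.1]
90 [207.6 254.5]
100 [207.2 250.8]
110 [206.8 247. ]
120 [206.3 243.2]
130 [205.9 239.3]
140 [205.5 235.3]
150 [205.1 231.3]
160 [204.6 227.3]
(352, 155, 15, 20)
88 [357.7 175.2]
98 [358.2 172. ]
108 [358.8 168.8]
118 [359.3 165.5]
128 [359.9 162.2]
133 [360.2 160.5]
```

>>> {"method": "servo_tool", "body": {"moves": [[[0, 0, 0], [0, 0, -4], 0.8], [[0, 0, 0], [0, 0, -5], 0.8], [[0, 0, 0], [0, 0, 0], 0.8], [[0, 0, 0], [0, 0, 0], 0.8], [[0, 0, 0], [0, 0, 0], 0.74], [[0, 0, 0], [0, 0, 0], 0.7], [[0, 0, 0], [0, 0, 0.7], 0.65], [[0, 0, 0], [0, 0, 0.7], 0.6]]}}

```text
clock: 37.45
tcp_pos: [579.2, 132.1, 125.7]
eef_rot: [0.63, 0.776, -0.0, -0.0]
ft_force: [1.0, -0.4, -0.9]
finger_gap: 33.6
gripper_force: 7.3
```

>>> {"method": "servo_tool", "body": {"moves": [[[0, 0, 0], [0, 0, 0.7], 0.55], [[0, 0, 0], [0, 0, 0.7], 0.5], [[0, 0, 0], [0, 0, 0.7], 0.45], [[0, 0, 0], [0, 0, 0.7], 0.4], [[0, 0, 0], [0, 0, 0.8], 0.35], [[0, 0, 0], [0, 0, 1], 0.3], [[0, 0, 0], [0, 0, 1], 0.25], [[0, 0, 0], [0, 0, 0], 0.2]]}}

```text
clock: 38.25
tcp_pos: [579.1, 132.1, 120.3]
eef_rot: [0.63, 0.776, -0.0, -0.0]
ft_force: [-0.6, 0.0, 0.2]
finger_gap: 68.8
gripper_force: 0.4
```

```bash
cat > yel.py <<'E'
from h import *
def yblob(f):
    im=cv2.imread(f);h=cv2.cvtColor(im,cv2.COLOR_BGR2HSV);m=cv2.inRange(h,(22,150,90),(34,255,255));m[:,:150]=0;m[330:]=0;m[:200]=0;m[:,300:]=0
    k,l,st,ce=cv2.connectedComponentsWithStats(m)
    for i in range(1,k):
        if st[i][4]>8: print(f,st[i],ce[i])
E
python3 - <<'E'
from yel import *
p,th=state(); snap('scene','s14.png'); yblob('pics/s14.png')
E
```

```text
t 38.2 tcp [579.1 132.1 120.3] th 101.87 tilt [-0.02 -0.  ] gap 68.8 gf 0.4 ft [-0.6  0.   0.2] q6 -0.10
pics/s14.png [187 223  15  20 154] [193.74675325 232.04545455]
pics/s14.png [208 229  11  17  70] [213.25714286 237.21428571]
```

>>> {"method": "servo_tool", "body": {"moves": [[[0, 0, 0], [0, 0, 0], 0], [[0, 0, 0], [0, 0, 0], 0], [[0, 0, 0], [0, 0, -15], 0], [[0, 0, 0], [0, 0, -40], 0], [[0, 0, 0], [0, 0, -25], 0], [[0, 0, 0], [0, 0, 0], 0], [[0, 0, 0], [0, 0, 0], 0], [[0, 0, 0], [0, 0, 0], 0]]}}

```text
clock: 39.1
tcp_pos: [578.3, 132.0, 199.3]
eef_rot: [0.63, 0.776, -0.001, -0.001]
ft_force: [-0.4, -0.2, 0.3]
finger_gap: 85.4
gripper_force: 0.0
```

```bash
python3 - <<'E'
from yel import *
p,th=state(); snap('scene','s15.png'); yblob('pics/s15.png')
plan(p,th,[507,-329.5,200],5,14)
# orange bands / jaws near tab; crop saved
im=cv2.imread('pics/s15.png');cv2.imwrite('pics/c15.png',cv2.resize(im[190:310,150:270],(600,600),interpolation=cv2.INTER_CUBIC))
E
```

```text
t 39.1 tcp [578.3 132.  199.3] th 101.87 tilt [-0.13 -0.01] gap 85.4 gf 0.0 ft [-0.4 -0.2  0.3] q6 -0.10
pics/s15.png [187 223  14  20 148] [193.39189189 232.19594595]
pics/s15.png [208 229  11  17  73] [213.01369863 236.54794521]
[[0, 0, np.float64(6.92)], [np.float64(-31.2), np.float64(-11.8), np.float64(-0.1)]]
[[0, 0, np.float64(6.92)], [np.float64(-32.4), np.float64(-7.9), np.float64(-0.1)]]
[[0, 0, np.float64(6.92)], [np.float64(-33.1), np.float64(-4.0), np.float64(-0.1)]]
[[0, 0, np.float64(6.92)], [np.float64(-33.4), np.float64(0.1), np.float64(-0.1)]]
[[0, 0, np.float64(6.92)], [np.float64(-33.1), np.float64(4.1), np.float64(-0.1)]]
[[0, 0, np.float64(6.92)], [np.float64(-32.4), np.float64(8.0), np.float64(-0.1)]]
[[0, 0, np.float64(6.92)], [np.float64(-31.2), np.float64(11.9), np.float64(-0.1)]]
[[0, 0, np.float64(6.92)], [np.float64(-29.5), np.float64(15.5), np.float64(-0.1)]]
[[0, 0, np.float64(6.92)], [np.float64(-27.4), np.float64(19.0), np.float64(-0.1)]]
[[0, 0, np.float64(6.92)], [np.float64(-24.9), np.float64(22.2), np.float64(-0.1)]]
[[0, 0, np.float64(6.92)], [np.float64(-22.1), np.float64(25.0), np.float64(-0.1)]]
[[0, 0, np.float64(6.92)], [np.float64(-18.9), np.float64(27.5), np.float64(-0.1)]]
[[0, 0, np.float64(6.92)], [np.float64(-15.5), np.float64(29.6), np.float64(-0.1)]]
[[0, 0, np.float64(6.92)], [np.float64(-11.8), np.float64(31.2), np.float64(-0.1)]]
```

>>> {"method": "servo_tool", "body": {"moves": [[[0, 0, 7], [-31, -12, 0], 0], [[0, 0, 7], [-32, -8, 0], 0], [[0, 0, 7], [-33, -4, 0], 0], [[0, 0, 7], [-33, 0, 0], 0], [[0, 0, 7], [-33, 4, 0], 0], [[0, 0, 7], [-32, 8, 0], 0], [[0, 0, 7], [-31, 12, 0], 0], [[0, 0, 7], [-30, 16, 0], 0]]}}

```text
clock: 39.95
tcp_pos: [535.7, -131.3, 198.5]
eef_rot: [0.922, 0.387, -0.001, -0.001]
ft_force: [0.8, -0.1, -0.1]
finger_gap: 85.5
gripper_force: 0.0
```

>>> {"method": "servo_tool", "body": {"moves": [[[0, 0, 7], [-27, 19, 0], 0], [[0, 0, 7], [-25, 22, 0], 0], [[0, 0, 7], [-22, 25, 0], 0], [[0, 0, 7], [-19, 28, 0], 0], [[0, 0, 7], [-16, 30, 0], 0], [[0, 0, 6], [-12, 31, 0], 0], [[0, 0, 0], [0, 0, 0], 0], [[0, 0, 0], [0, 0, 20], 0]]}}

```text
clock: 40.75
tcp_pos: [504.3, -330.2, 181.8]
eef_rot: [0.999, 0.042, 0.002, 0.001]
ft_force: [1.1, -0.6, -0.6]
finger_gap: 85.4
gripper_force: 0.0
```

>>> {"method": "servo_tool", "body": {"moves": [[[0, 0, 0], [0, 0, 20], 0], [[0, 0, 0], [0, 0, 15], 0], [[0, 0, 0], [0, 0, 0], 0], [[0, 0, 0], [0, 0, 0], 0], [[0, 0, 0], [0, 0, 0], 0], [[0, 0, 0], [0, 0, 0], 0], [[0, 0, 0], [0, 0, 0], 0], [[0, 0, 0], [0, 0, 0], 0]]}}

```text
clock: 41.55
tcp_pos: [503.7, -328.6, 146.0]
eef_rot: [0.999, 0.043, 0.0, 0.0]
ft_force: [0.1, 0.6, -0.4]
finger_gap: 85.3
gripper_force: 0.0
```

```bash
python3 - <<'E'
from yel import *
p,th=state()
plan(p,th,[507,-329.5,103],5,1)
E
```

```text
t 41.5 tcp [ 503.7 -328.6  146. ] th 4.88 tilt [ 0.05 -0.04] gap 85.3 gf 0.0 ft [ 0.1  0.6 -0.4] q6 0.79
[[0, 0, np.float64(-0.12)], [np.float64(3.2), np.float64(1.2), np.float64(43.0)]]
```

>>> {"method": "servo_tool", "body": {"moves": [[[0, 0, 0], [3, 1, 15], 0], [[0, 0, 0], [0, 0, 20], 0], [[0, 0, 0], [0, 0, 8], 0], [[0, 0, 0], [0, 0, 0], 0], [[0, 0, 0], [0, 0, 0], 0.3], [[0, 0, 0], [0, 0, 0], 0.4], [[0, 0, 0], [0, 0, 0], 0.5], [[0, 0, 0], [0, 0, 0], 0.6]]}}

```text
clock: 42.35
tcp_pos: [510.4, -332.3, 108.2]
eef_rot: [0.999, 0.043, 0.004, 0.004]
ft_force: [0.4, -0.2, 11.0]
finger_gap: 34.6
gripper_force: 9.3
```

>>> {"method": "servo_tool", "body": {"moves": [[[0, 0, 0], [0, 0, 0], 0.7], [[0, 0, 0], [0, 0, 0], 0.8], [[0, 0, 0], [0, 0, 0], 0.8], [[0, 0, 0], [0, 0, 0], 0.8], [[0, 0, 0], [0, 0, -20], 0.8], [[0, 0, 0], [0, 0, -30], 0.8], [[0, 0, 0], [0, 0, -30], 0.8], [[0, 0, 0], [0, 0, -25], 0.8]]}}

```text
clock: 43.15
tcp_pos: [507.1, -329.5, 210.0]
eef_rot: [0.999, 0.043, 0.001, 0.001]
ft_force: [0.1, -0.0, -1.7]
finger_gap: 23.6
gripper_force: 39.6
```

```bash
python3 - <<'E'
from yel import *
p,th=state()
plan(p,th,[*cr(69.5,0),207],102,14)
E
```

```text
t 43.1 tcp [ 507.1 -329.5  210. ] th 4.87 tilt [ 0.13 -0.1 ] gap 23.6 gf 39.6 ft [ 0.1 -0.  -1.7] q6 0.79
[[0, 0, np.float64(-6.94)], [np.float64(7.4), np.float64(-37.0), np.float64(0.2)]]
[[0, 0, np.float64(-6.94)], [np.float64(11.8), np.float64(-35.9), np.float64(0.2)]]
[[0, 0, np.float64(-6.94)], [np.float64(16.0), np.float64(-34.2), np.float64(0.2)]]
[[0, 0, np.float64(-6.94)], [np.float64(20.1), np.float64(-32.0), np.float64(0.2)]]
[[0, 0, np.float64(-6.94)], [np.float64(23.8), np.float64(-29.3), np.float64(0.2)]]
[[0, 0, np.float64(-6.94)], [np.float64(27.1), np.float64(-26.3), np.float64(0.2)]]
[[0, 0, np.float64(-6.94)], [np.float64(30.1), np.float64(-22.8), np.float64(0.2)]]
[[0, 0, np.float64(-6.94)], [np.float64(32.7), np.float64(-19.0), np.float64(0.2)]]
[[0, 0, np.float64(-6.94)], [np.float64(34.7), np.float64(-14.9), np.float64(0.2)]]
[[0, 0, np.float64(-6.94)], [np.float64(36.3), np.float64(-10.6), np.float64(0.2)]]
[[0, 0, np.float64(-6.94)], [np.float64(37.3), np.float64(-6.1), np.float64(0.2)]]
[[0, 0, np.float64(-6.94)], [np.float64(37.7), np.float64(-1.6), np.float64(0.2)]]
[[0, 0, np.float64(-6.94)], [np.float64(37.6), np.float64(3.0), np.float64(0.2)]]
[[0, 0, np.float64(-6.94)], [np.float64(37.0), np.float64(7.5), np.float64(0.2)]]
```

>>> {"method": "servo_tool", "body": {"moves": [[[0, 0, -7], [7, -37, -5], 0.8], [[0, 0, -7], [12, -36, -5], 0.8], [[0, 0, -7], [16, -34, -5], 0.8], [[0, 0, -7], [20, -32, 0], 0.8], [[0, 0, -7], [24, -29, 0], 0.8], [[0, 0, -7], [27, -26, 0], 0.8], [[0, 0, -7], [30, -23, 0], 0.8], [[0, 0, -7], [33, -19, 0], 0.8]]}}

```text
clock: 43.95
tcp_pos: [539.3, -27.4, 223.2]
eef_rot: [0.861, 0.509, 0.001, 0.001]
ft_force: [0.8, 0.6, -0.4]
finger_gap: 23.5
gripper_force: 39.6
```

>>> {"method": "servo_tool", "body": {"moves": [[[0, 0, -7], [35, -15, 0], 0.8], [[0, 0, -7], [36, -11, 0], 0.8], [[0, 0, -7], [37, -6, 0], 0.8], [[0, 0, -7], [38, -2, 0], 0.8], [[0, 0, -7], [38, 3, 0], 0.8], [[0, 0, -6], [37, 8, 0], 0.8], [[0, 0, 0], [0, 0, 0], 0.8], [[0, 0, 0], [0, 0, 0], 0.8]]}}

```text
clock: 44.75
tcp_pos: [561.6, 197.8, 222.7]
eef_rot: [0.63, 0.777, -0.0, 0.0]
ft_force: [-1.1, 0.3, -2.1]
finger_gap: 23.7
gripper_force: 39.6
```

>>> {"method": "servo_tool", "body": {"moves": [[[0, 0, 0], [0, 0, 15], 0.8], [[0, 0, 0], [0, 0, 15], 0.8], [[0, 0, 0], [0, 0, 0], 0.8], [[0, 0, 0], [0, 0, 0], 0.8], [[0, 0, 0], [0, 0, 0], 0.8], [[0, 0, 0], [0, 0, 0], 0.8], [[0, 0, 0], [0, 0, 0], 0.8], [[0, 0, 0], [0, 0, 0], 0.8]]}}

```text
clock: 45.55
tcp_pos: [561.9, 197.3, 192.8]
eef_rot: [0.63, 0.776, 0.0, 0.0]
ft_force: [0.5, 0.9, -1.2]
finger_gap: 23.6
gripper_force: 39.6
```

```bash
python3 - <<'E'
from yel import *
p,th=state()
plan(p,th,[*cr(69.5,0),127.5],102,1)
E
```

```text
t 45.5 tcp [561.9 197.3 192.8] th 101.87 tilt [0.05 0.01] gap 23.6 gf 39.6 ft [ 0.5  0.9 -1.2] q6 0.01
[[0, 0, np.float64(-0.13)], [np.float64(-2.2), np.float64(3.7), np.float64(65.3)]]
```

>>> {"method": "servo_tool", "body": {"moves": [[[0, 0, 0], [-2, 4, 10], 0.8], [[0, 0, 0], [0, 0, 15], 0.8], [[0, 0, 0], [0, 0, 15], 0.8], [[0, 0, 0], [0, 0, 12], 0.8], [[0, 0, 0], [0, 0, 9], 0.8], [[0, 0, 0], [0, 0, 5], 0.8], [[0, 0, 0], [0, 0, 0], 0.8], [[0, 0, 0], [0, 0, 0], 0.8]]}}

```text
clock: 46.35
tcp_pos: [566.3, 196.2, 126.7]
eef_rot: [0.63, 0.776, 0.0, 0.0]
ft_force: [0.9, -0.1, -0.2]
finger_gap: 23.6
gripper_force: 39.6
```

>>> {"method": "servo_tool", "body": {"moves": [[[0, 0, 0], [0, 0, 0], 0.74], [[0, 0, 0], [0, 0, 0], 0.7], [[0, 0, 0], [0, 0, 0.7], 0.65], [[0, 0, 0], [0, 0, 0.7], 0.6], [[0, 0, 0], [0, 0, 0.7], 0.55], [[0, 0, 0], [0, 0, 0.7], 0.5], [[0, 0, 0], [0, 0, 0.7], 0.45], [[0, 0, 0], [0, 0, 0.7], 0.4]]}}

```text
clock: 47.15
tcp_pos: [566.0, 196.1, 122.0]
eef_rot: [0.63, 0.776, 0.0, 0.0]
ft_force: [1.3, -0.4, -0.1]
finger_gap: 51.2
gripper_force: 5.1
```

>>> {"method": "servo_tool", "body": {"moves": [[[0, 0, 0], [0, 0, 0.8], 0.35], [[0, 0, 0], [0, 0, 1], 0.3], [[0, 0, 0], [0, 0, 1], 0.25], [[0, 0, 0], [0, 0, 0], 0.2], [[0, 0, 0], [0, 0, 0], 0], [[0, 0, 0], [0, 0, 0], 0], [[0, 0, 0], [0, 0, -20], 0], [[0, 0, 0], [0, 0, -30], 0]]}}

```text
clock: 47.95
tcp_pos: [563.5, 195.5, 167.0]
eef_rot: [0.63, 0.776, -0.003, -0.002]
ft_force: [0.4, 0.6, 0.3]
finger_gap: 85.4
gripper_force: 0.0
```

```bash
cat > hz.py <<'E'
from yel import *
def hz(f,lo,hi,y,s):
    im=cv2.imread(f);h=cv2.cvtColor(im,cv2.COLOR_BGR2HSV);m=cv2.inRange(h,lo,hi)
    c=cr(69.5,y);u,v=w2px(s,[[*c,142]])[0]
    M=np.zeros_like(m);M[int(v)-22:int(v)+22,int(u)-22:int(u)+22]=1;m=m*M
    k,l,st,ce=cv2.connectedComponentsWithStats(m)
    b=[(st[i][4],ce[i].round(1)) for i in range(1,k) if st[i][4]>15]; print(f,y,b)
    if len(b)>=2:
        mid=(b[0][1]+b[1][1])/2
        zs=np.arange(110,170); q=w2px(s,[[*c,z] for z in zs]); i=np.argmin(abs(q[:,1]-mid[1])); print('mid',mid,'pred u',q[i,0],'z handle',zs[i],'pivot~',zs[i]-33)
E
python3 - <<'E'
from hz import *
p,th=state(); s=snap('scene','s16.png')
hz('pics/s16.png',(22,150,90),(34,255,255),-65,s)
hz('pics/s16.png',(0,180,80),(5,255,255),0,s)
E
```

```text
t 48.0 tcp [563.5 195.5 167. ] th 101.87 tilt [-0.37 -0.08] gap 85.4 gf 0.0 ft [0.4 0.6 0.3] q6 0.01
pics/s16.png -65 [(np.int32(155), array([193.4, 232. ]))]
pics/s16.png 0 [(np.int32(158), array([176.2, 253.8])), (np.int32(67), array([196.9, 258.9]))]
mid [186.55 256.35] pred u 188.44701925338188 z handle 141 pivot~ 108
```

>>> {"method": "servo_tool", "body": {"moves": [[[0, 0, 0], [0, 0, -30], 0], [[0, 0, 7], [-20, -2, -15], 0], [[0, 0, 7], [-36, -2, 0], 0], [[0, 0, 7], [-37, 3, 0], 0], [[0, 0, 7], [-37, 7, 0], 0], [[0, 0, 7], [-36, 12, 0], 0], [[0, 0, 7], [-34, 16, 0], 0], [[0, 0, 7], [-32, 20, 0], 0]]}}

```text
clock: 48.8
tcp_pos: [575.8, -49.3, 214.4]
eef_rot: [0.897, 0.443, 0.0, 0.0]
ft_force: [0.3, -0.3, -0.5]
finger_gap: 85.4
gripper_force: 0.0
```

```bash
python3 - <<'E'
from yel import *
p,th=state()
plan(p,th,[574,-324,195],5,8)
E
```

```text
t 48.8 tcp [575.8 -49.3 214.4] th 52.59 tilt [ 0.02 -0.  ] gap 85.4 gf 0.0 ft [ 0.3 -0.3 -0.5] q6 0.45
[[0, 0, np.float64(5.95)], [np.float64(-27.4), np.float64(20.7), np.float64(2.4)]]
[[0, 0, np.float64(5.95)], [np.float64(-25.1), np.float64(23.4), np.float64(2.4)]]
[[0, 0, np.float64(5.95)], [np.float64(-22.6), np.float64(25.9), np.float64(2.4)]]
[[0, 0, np.float64(5.95)], [np.float64(-19.8), np.float64(28.1), np.float64(2.4)]]
[[0, 0, np.float64(5.95)], [np.float64(-16.7), np.float64(30.0), np.float64(2.4)]]
[[0, 0, np.float64(5.95)], [np.float64(-13.5), np.float64(31.6), np.float64(2.4)]]
[[0, 0, np.float64(5.95)], [np.float64(-10.2), np.float64(32.8), np.float64(2.4)]]
[[0, 0, np.float64(5.95)], [np.float64(-6.7), np.float64(33.7), np.float64(2.4)]]
```

>>> {"method": "servo_tool", "body": {"moves": [[[0, 0, 6], [-27, 21, 2], 0], [[0, 0, 6], [-25, 23, 2], 0], [[0, 0, 6], [-23, 26, 2], 0], [[0, 0, 6], [-20, 28, 3], 0], [[0, 0, 6], [-17, 30, 3], 0], [[0, 0, 6], [-13, 32, 3], 0], [[0, 0, 6], [-10, 33, 3], 0], [[0, 0, 6], [-7, 34, 2], 0]]}}

```text
clock: 49.6
tcp_pos: [574.6, -324.6, 193.9]
eef_rot: [0.999, 0.04, -0.0, -0.0]
ft_force: [0.3, -0.0, 0.1]
finger_gap: 85.5
gripper_force: 0.0
```

>>> {"method": "servo_tool", "body": {"moves": [[[0, 0, 0], [0, 0, 10], 0], [[0, 0, 0], [0, 0, 20], 0], [[0, 0, 0], [0, 0, 20], 0], [[0, 0, 0], [0, 0, 0], 0], [[0, 0, 0], [0, 0, 0], 0], [[0, 0, 0], [0, 0, 0], 0], [[0, 0, 0], [0, 0, 0], 0], [[0, 0, 0], [0, 0, 0], 0]]}}

```text
clock: 50.4
tcp_pos: [575.6, -323.7, 145.7]
eef_rot: [0.999, 0.043, 0.001, 0.001]
ft_force: [0.2, -0.5, -0.2]
finger_gap: 85.3
gripper_force: 0.0
```

```bash
python3 - <<'E'
from hz import *
p,th=state()
plan(p,th,[574,-324,103],5,1)
s=snap('scene','s17.png')
hz('pics/s17.png',(22,150,90),(34,255,255),-65,s)
hz('pics/s17.png',(0,180,80),(5,255,255),0,s)
E
```

```text
t 50.4 tcp [ 575.6 -323.7  145.7] th 4.89 tilt [ 0.11 -0.08] gap 85.3 gf 0.0 ft [ 0.2 -0.5 -0.2] q6 0.87
[[0, 0, np.float64(-0.11)], [np.float64(-1.7), np.float64(0.2), np.float64(42.7)]]
pics/s17.png -65 [(np.int32(154), array([193.4, 232.1])), (np.int32(78), array([213.1, 236.3]))]
mid [203.25 234.2 ] pred u 205.3664502347932 z handle 143 pivot~ 110
pics/s17.png 0 [(np.int32(165), array([176.3, 253.7])), (np.int32(67), array([197.2, 258. ]))]
mid [186.75 255.85] pred u 188.38625618850133 z handle 142 pivot~ 109
```

>>> {"method": "servo_tool", "body": {"moves": [[[0, 0, 0], [-1, 0, 15], 0], [[0, 0, 0], [0, 0, 20], 0], [[0, 0, 0], [0, 0, 8], 0], [[0, 0, 0], [0, 0, 0], 0], [[0, 0, 0], [0, 0, 0], 0.3], [[0, 0, 0], [0, 0, 0], 0.4], [[0, 0, 0], [0, 0, 0], 0.5], [[0, 0, 0], [0, 0, 0], 0.6]]}}

```text
clock: 51.25
tcp_pos: [578.0, -326.2, 107.7]
eef_rot: [0.999, 0.042, 0.005, 0.003]
ft_force: [-0.7, 0.9, 10.1]
finger_gap: 34.6
gripper_force: 9.2
```

>>> {"method": "servo_tool", "body": {"moves": [[[0, 0, 0], [0, 0, 0], 0.7], [[0, 0, 0], [0, 0, 0], 0.8], [[0, 0, 0], [0, 0, 0], 0.8], [[0, 0, 0], [0, 0, 0], 0.8], [[0, 0, 0], [0, 0, -20], 0.8], [[0, 0, 0], [0, 0, -35], 0.8], [[0, 0, 0], [0, 0, -40], 0.8], [[0, 0, 0], [0, 0, -30], 0.8]]}}

```text
clock: 52.05
tcp_pos: [574.8, -324.1, 230.1]
eef_rot: [0.999, 0.043, 0.002, 0.001]
ft_force: [0.3, -0.4, -0.2]
finger_gap: 23.8
gripper_force: 39.5
```

```bash
python3 - <<'E'
from yel import *
p,th=state()
plan(p,th,[*cr(69.5,65),225],102,15)
E
```

```text
t 52.0 tcp [ 574.8 -324.1  230.1] th 4.87 tilt [ 0.2  -0.14] gap 23.8 gf 39.5 ft [ 0.3 -0.4 -0.2] q6 0.87
[[0, 0, np.float64(-6.48)], [np.float64(1.8), np.float64(-38.9), np.float64(0.3)]]
[[0, 0, np.float64(-6.48)], [np.float64(6.2), np.float64(-38.4), np.float64(0.3)]]
[[0, 0, np.float64(-6.48)], [np.float64(10.5), np.float64(-37.5), np.float64(0.3)]]
[[0, 0, np.float64(-6.48)], [np.float64(14.7), np.float64(-36.1), np.float64(0.3)]]
[[0, 0, np.float64(-6.48)], [np.float64(18.6), np.float64(-34.2), np.float64(0.3)]]
[[0, 0, np.float64(-6.48)], [np.float64(22.4), np.float64(-31.9), np.float64(0.3)]]
[[0, 0, np.float64(-6.48)], [np.float64(25.8), np.float64(-29.1), np.float64(0.3)]]
[[0, 0, np.float64(-6.48)], [np.float64(28.9), np.float64(-26.1), np.float64(0.3)]]
[[0, 0, np.float64(-6.48)], [np.float64(31.7), np.float64(-22.6), np.float64(0.3)]]
[[0, 0, np.float64(-6.48)], [np.float64(34.0), np.float64(-18.9), np.float64(0.3)]]
[[0, 0, np.float64(-6.48)], [np.float64(36.0), np.float64(-14.9), np.float64(0.3)]]
[[0, 0, np.float64(-6.48)], [np.float64(37.4), np.float64(-10.8), np.float64(0.3)]]
[[0, 0, np.float64(-6.48)], [np.float64(38.4), np.float64(-6.5), np.float64(0.3)]]
[[0, 0, np.float64(-6.48)], [np.float64(38.9), np.float64(-2.1), np.float64(0.3)]]
[[0, 0, np.float64(-6.48)], [np.float64(38.9), np.float64(2.3), np.float64(0.3)]]
```

>>> {"method": "servo_tool", "body": {"moves": [[[0, 0, -6.5], [2, -39, 0], 0.8], [[0, 0, -6.5], [6, -38, 0], 0.8], [[0, 0, -6.5], [11, -37, 0], 0.8], [[0, 0, -6.5], [15, -36, 0], 0.8], [[0, 0, -6.5], [19, -34, 0], 0.8], [[0, 0, -6.5], [22, -32, 0], 0.8], [[0, 0, -6.5], [26, -29, 0], 0.8], [[0, 0, -6.5], [29, -26, 0], 0.8]]}}

```text
clock: 52.85
tcp_pos: [563.1, -11.3, 227.4]
eef_rot: [0.878, 0.478, 0.001, 0.001]
ft_force: [0.8, -0.3, -1.1]
finger_gap: 23.7
gripper_force: 39.4
```

>>> {"method": "servo_tool", "body": {"moves": [[[0, 0, -6.5], [32, -23, 0], 0.8], [[0, 0, -6.5], [34, -19, 0], 0.8], [[0, 0, -6.5], [36, -15, 0], 0.8], [[0, 0, -6.5], [37, -11, 0], 0.8], [[0, 0, -6.5], [38, -6, 0], 0.8], [[0, 0, -6.5], [39, -2, 0], 0.8], [[0, 0, -6], [39, 2, 0], 0.8], [[0, 0, 0], [0, 0, 0], 0.8]]}}

```text
clock: 53.65
tcp_pos: [550.5, 264.1, 227.4]
eef_rot: [0.628, 0.778, 0.002, -0.0]
ft_force: [0.1, -0.9, -0.7]
finger_gap: 23.5
gripper_force: 39.5
```

>>> {"method": "servo_tool", "body": {"moves": [[[0, 0, 0], [0, 0, 15], 0.8], [[0, 0, 0], [0, 0, 20], 0.8], [[0, 0, 0], [0, 0, 0], 0.8], [[0, 0, 0], [0, 0, 0], 0.8], [[0, 0, 0], [0, 0, 0], 0.8], [[0, 0, 0], [0, 0, 0], 0.8], [[0, 0, 0], [0, 0, 0], 0.8], [[0, 0, 0], [0, 0, 0], 0.8]]}}

```text
clock: 54.45
tcp_pos: [551.3, 259.4, 192.0]
eef_rot: [0.63, 0.776, 0.0, 0.0]
ft_force: [-0.8, -1.5, -1.2]
finger_gap: 23.7
gripper_force: 39.5
```

```bash
python3 - <<'E'
from yel import *
p,th=state()
plan(p,th,[*cr(69.5,65),126.5],102,1)
snap('scene','s18.png')
E
```

```text
t 54.5 tcp [551.3 259.4 192. ] th 101.86 tilt [0.06 0.02] gap 23.7 gf 39.5 ft [-0.8 -1.5 -1.2] q6 0.12
[[0, 0, np.float64(-0.14)], [np.float64(-0.1), np.float64(1.2), np.float64(65.5)]]
```

>>> {"method": "servo_tool", "body": {"moves": [[[0, 0, 0], [0, 1, 10], 0.8], [[0, 0, 0], [0, 0, 15], 0.8], [[0, 0, 0], [0, 0, 15], 0.8], [[0, 0, 0], [0, 0, 12], 0.8], [[0, 0, 0], [0, 0, 9], 0.8], [[0, 0, 0], [0, 0, 5], 0.8], [[0, 0, 0], [0, 0, 0], 0.8], [[0, 0, 0], [0, 0, 0], 0.8]]}}

```text
clock: 55.3
tcp_pos: [552.3, 259.8, 125.7]
eef_rot: [0.63, 0.776, 0.0, 0.0]
ft_force: [0.2, -0.6, -0.1]
finger_gap: 23.5
gripper_force: 39.5
```

>>> {"method": "servo_tool", "body": {"moves": [[[0, 0, 0], [0, 0, 0], 0.74], [[0, 0, 0], [0, 0, 0], 0.7], [[0, 0, 0], [0, 0, 0.7], 0.65], [[0, 0, 0], [0, 0, 0.7], 0.6], [[0, 0, 0], [0, 0, 0.7], 0.55], [[0, 0, 0], [0, 0, 0.7], 0.5], [[0, 0, 0], [0, 0, 0.7], 0.45], [[0, 0, 0], [0, 0, 0.7], 0.4]]}}

```text
clock: 56.1
tcp_pos: [551.8, 259.6, 121.0]
eef_rot: [0.63, 0.776, -0.0, -0.0]
ft_force: [-0.3, 1.0, -0.2]
finger_gap: 51.2
gripper_force: 5.1
```

>>> {"method": "servo_tool", "body": {"moves": [[[0, 0, 0], [0, 0, 0.8], 0.35], [[0, 0, 0], [0, 0, 1], 0.3], [[0, 0, 0], [0, 0, 1], 0.25], [[0, 0, 0], [0, 0, 0], 0.2], [[0, 0, 0], [0, 0, 0], 0], [[0, 0, 0], [0, 0, 0], 0], [[0, 0, 0], [0, 0, -20], 0], [[0, 0, 0], [0, 0, -40], 0]]}}

```text
clock: 56.9
tcp_pos: [548.4, 258.4, 174.3]
eef_rot: [0.63, 0.776, -0.004, -0.003]
ft_force: [-0.5, 1.0, -0.1]
finger_gap: 85.7
gripper_force: 0.0
```

>>> {"method": "servo_tool", "body": {"moves": [[[0, 0, 0], [0, 0, -45], 0], [[0, 0, 0], [-30, 0, -30], 0], [[0, 0, 0], [-45, 0, 0], 0], [[0, 0, 0], [-48, 0, 0], 0], [[0, 0, 0], [-48, 0, 0], 0], [[0, 0, 0], [-48, 0, 0], 0], [[0, 0, 0], [-48, 0, 0], 0], [[0, 0, 0], [-30, 0, 0], 0]]}}

```text
clock: 57.7
tcp_pos: [613.1, -34.4, 253.4]
eef_rot: [0.631, 0.776, -0.0, 0.0]
ft_force: [0.3, 0.7, 0.7]
finger_gap: 85.3
gripper_force: 0.0
```

```bash
python3 - <<'E'
from hz import *
p,th=state(); s=snap('scene','s19.png'); t=snap('top','t19.png')
hz('pics/s19.png',(22,150,90),(34,255,255),-65,s)
hz('pics/s19.png',(0,180,80),(5,255,255),0,s)
a=cv2.imread('pics/s19.png');b=cv2.imread('pics/t19.png')
g=lambda im,w,h:cv2.resize(im,(w,h),interpolation=cv2.INTER_CUBIC)
cv2.imwrite('pics/c19.png',np.hstack([g(a[210:370,145:265],450,600),g(b[170:254,165:214],350,600)]))
E
```

```text
t 57.7 tcp [613.1 -34.4 253.4] th 101.74 tilt [ 0.   -0.06] gap 85.3 gf 0.0 ft [0.3 0.7 0.7] q6 -0.37
pics/s19.png -65 [(np.int32(155), array([193.4, 232.1])), (np.int32(83), array([213. , 236.5]))]
mid [203.2 234.3] pred u 205.3664502347932 z handle 143 pivot~ 110
pics/s19.png 0 [(np.int32(167), array([176.3, 253.7])), (np.int32(75), array([197.1, 258.4]))]
mid [186.7  256.05] pred u 188.44701925338188 z handle 141 pivot~ 108
```

View pics/c19.png

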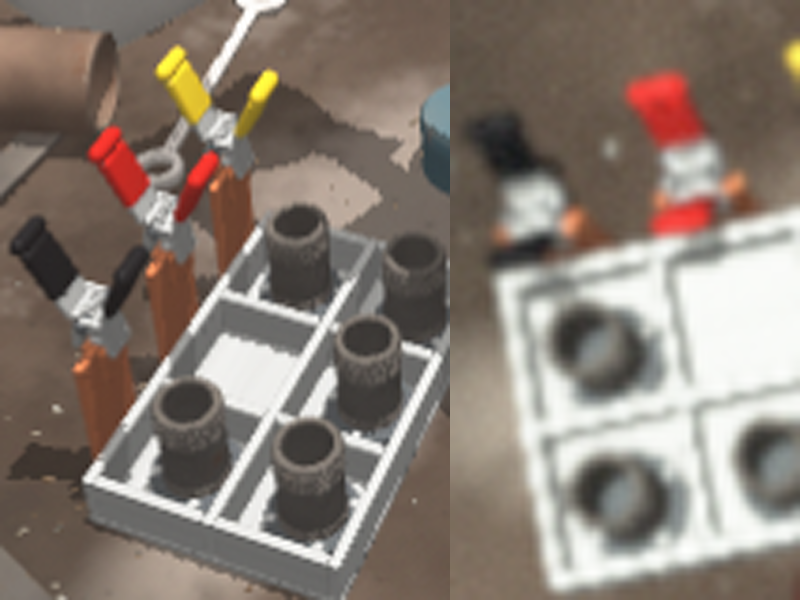

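```bash
python3 -c "
from station import arm
print(arm.close_job())"
```

```text
the job is handed in; nothing more can be done
None
```

I stood all five nipples upright in the crate, one to a cell, and clipped the red, yellow and black clips near the middle of one tab each, fully home to within about 2 mm, then handed in at 57.7 s; one risk: while placing the second nipple a finger most likely struck a copper tab, with about 90 N at the wrist (limit 120 N, 40 N for the gripper's body).

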